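# Slide the top glass plate from the sprung magazine onto the coating board

## Task

Draw the top glass plate sideways off the stack in the magazine with light fingertip pressure, over the lip and onto the black coating board, then push it along by its rear edge until it lies flat and square against both rubber buffers at the far end, ready to be coated. Keep the plate flat, never press or push the glass hard because it chips, leave the plates below in the magazine and do not disturb anything else.

Things in the scene. Friction and masses are not known exactly. Their poses are not given: they have to be found in the camera images.
- coater: Fixed plate coating station, 262 mm long (its y), 92 mm wide (its x), level, on levelling feet (0 to 6 mm higher or lower each time). Origin: middle of its length and width, 8 mm below the underside of its grey bed plate, near the worktop. Plates travel along its -y, roughly to the robot's right. Magazine on the +y half, black coating board on the -y half; all y and z below are in its frame.
- magazine (a point): Middle of the magazine's mouth, level with its wall tops (y = +66.5, z = 63 mm). An open-topped box of clear walls, inside 63 mm wide and 103 mm long (y +15 to +118); toward the board only a low lip. Brass spring balls in both side walls (y = +13 mm) stand 1 mm in front of the top plate's corners and hold it back; about 1.5 N along the slide pushes it past them.
- lip (a point): Middle of the top of the magazine's aluminium front lip (y +9 to +15 mm, top z = 50.2 mm). At rest the underside of the top plate is 1.8 mm above it; the second plate is held back by it.
- board (a point): Middle of the top of the black coating board (y = -59.5, z = 49.5 mm), which runs from the lip (y = +9) to y = -128 mm between side rails 62 mm apart with a flared mouth; rail tops z = 55.5 mm.
- end_stop (a point): Point midway between the faces of the two rubber buffers at the far end of the board (y = -115 mm), 4 mm above the board. The buffers stand at x = +-19 mm, give way at about 8 N/mm together for up to 3 mm, and come back.
- plate_1: Top plate of the stack: clear glass, 60 (x) x 100 (y) x 8 mm, about 120 g, wet. Origin: centre of its underside. It starts in the magazine (y about +66.5, z = 52 mm), 1.5 mm from the walls, upper face 3 mm below their tops. A fingertip pressing under about 6 N slips over it; 9 to 15 N carries it along. Home, its origin is at y = -65 mm. It chips if a finger bears on it with over 20 N.
- plate_2: The second plate, same size, straight under plate_1; must stay in the magazine. Origin: centre of its underside (z = 44 mm, upper face 52 mm, i.e. 1.8 mm above the lip and 2.5 mm above the board). The same 20 N limit holds.
- lift (a joint): The sprung platform under the stack, in m, 0 at the start, negative when pushed down (3 mm at most). Its springs are stiff, about 28 N per mm: 12 N of fingertip pressure sinks the stack only 0.4 mm. Pushed down by 1.8 mm the top plate would catch behind the lip.
- plate_3: The third plate, same size; must stay in the magazine.
- plate_4: The lowest plate, same size; must stay in the magazine.
- spreader: Bystander: small open aluminium hopper, 26 x 74 x 26 mm, standing by the far side of the board.
- white_vial: Bystander: small bottle with a white cap, 30 mm wide, 68 mm high, by the far side of the magazine.
- blue_vial: Bystander: small bottle with a blue cap, 24 mm wide, 52 mm high, by the far side of the station.
- forceps_1: Bystander: forceps, 131 mm long, lying on the robot's side of the board.
- tip_box: Bystander: clear box of pipette tips, 93 x 122 x 89 mm, to the left.
- media_bottle: Bystander: square bottle with an orange cap, 72 x 72 x 149 mm, to the right.

How it is judged:
By the outcome, as a careful person would: the job done as asked, in the order asked, and still so for the second after the job is handed in, with the robot touching nothing.
It also fails if it takes over 54 s, if anything falls off the work surface, if the arm or the gripper's body presses on something with over 40 N, if the wrist force passes 120 N, or if a joint passes its speed limit or range.

## Robot

A 6-joint arm with a two-finger parallel gripper is mounted at the origin on a cart in front of the work surface, level with it; the furniture and walls round the work are solid. World frame = base frame: x ahead of the robot, y to its left, z up, the work surface at z = 0. Lengths are in m, angles in rad, forces in N, time in s.
With the tool pointing down it reaches from about 0.425 to 0.95 m from the base axis. Payload 14.7 kg.
Tool frame: the origin (TCP) lies at the very end of the fingers, on their centre line; the grasp point (between the pads) lies 19 mm behind it (env.pinch_z is the distance from the TCP to the grasp point, in m); z points along the fingers, x is the direction in which the jaws open and shut, and the axes are right-handed (so a half turn about z gives the same grasp; the last joint's range is limited). The gripper opens to 85 mm and grips with 20 to 120 N. Pads are 22 mm wide; open, the fingers measure 114 mm over their backs; the gripper's body (76 mm by 85 mm) begins 54 mm behind the grasp point. The pads swing forward as they close: fully open they stand 13 mm farther back than shut.
Start: joints at [-1.238, 0.48, 1.596, -0, 1.065, -0.047], TCP at [0.241, -0.604, 0.209] pointing down, gripper open.
Joint ranges: [-2.75, 2.75], [-0.82, 2.05], [0.23, 2.67], [-1.56, 4.7], [0.09, 2.69], [-2.92, 2.92]. Speed limits (rad/s): [1.89, 1.89, 2.39, 3.01, 3.01, 3.01].

## Interface

Orientations are given as a rotation vector (axis times angle).
In Python, from bench import sensors, vision, finish_job, env gives the robot as it stands.
- The arm moves only by the tool servo_tool, never from a script. Its argument "targets" is a list of rows, each an object with "jaw": the gripper command: -1 is shut, 1 is fully open, values between are in proportion; "offset": the shift along the world's x, y, z in cm, a list of three; "turn": the turn, a rotation vector about the world's x, y, z in rad, a list of three. A call has exactly 5 rows; each row shifts and turns the commanded pose from where the row before left it; what a row does not reach is not made up. A row lasts 1/8 s, in which the tool goes at most 62.5 mm and 10.7 degrees, less where a joint would pass 70% of its speed; a pose out of reach is approached as far as the arm can. A call with a gripper value outside its range is refused whole. The fingers move at their own pace and stop on an object; the grip force is fixed at half the most. Time passes only in rows, so rows that do not move let the fingers close, or fill a call up. It gives the time, the measured TCP pose, the force and the opening at its end, in the units of the state.
- sensors.read_state(): the state, without advancing time (a new reading comes with each control period).
- vision.snapshot(name): name is "scene" or "top" or "wrist"; returns a dict with "image" (420x560x3 uint8, red, green, blue), "fx", "fy", "cx", "cy" (pixels), "R" (3x3) and "t" (3): a world point X has camera coordinates R X + t. Camera axes: x right, y down, z forward; pixel columns grow to the right and rows downward; lengths in m; the calibration is good to about 2 mm. A picture is of the moment at which its call begins. There is no depth.
- finish_job(): hands the job in, once; it reports no verdict.
The state is a dict: "time": time; "joint_pos": joint angles; "dq": joint speeds; "effort": joint torques, N m; "eef_pos": TCP position; "orientation": TCP orientation; "ft_force": force on the tool from outside, world axes, zero at the start; "wrist_torque": the same for the moment, N m; "width": finger opening in m.
Only numpy, scipy, OpenCV 4.12 (cv2) and the standard library are available. Lean on these libraries where they do the work, as an engineer would, in place of code of your own. Each camera call takes 0.05 s, during which the arm holds its last target.

## Working session

There is one attempt and no reset: what is moved stays moved. The work goes in short steps, Python scripts to look and compute and a tool call to move; the robot and the scene stay as the last step left them, time stands still between calls to the robot, and variables do not carry over. Pictures are saved under pics/ and viewed, and the job is handed in when it is done.

Besides the shell and the picture viewer there is one more tool, called after ">>>" by a JSON object that holds its "method" and its "body". servo_tool: Moves the arm, as the interface text tells. Its arguments: {"type":"object","properties":{"targets":{"type":"array"}},"required":["targets"]}

```bash
mkdir -p pics; ls; cat > h.py <<'E'
import numpy as np, cv2, pickle
from bench import sensors, vision, finish_job, env
def snap(n,f):
    s=vision.snapshot(n); cv2.imwrite('pics/%s.png'%f,s['image'][:,:,::-1]); pickle.dump(s,open('pics/%s.pkl'%f,'wb')); return s
def load(f): return pickle.load(open('pics/%s.pkl'%f,'rb'))
def crop(f,u0,v0,w,h,k,out):
    im=cv2.imread('pics/%s.png'%f)[v0:v0+h,u0:u0+w]; cv2.imwrite('pics/%s.png'%out,cv2.resize(im,None,fx=k,fy=k,interpolation=cv2.INTER_CUBIC))
def ray(s,u,v):
    R=np.array(s['R']);t=np.array(s['t']);d=R.T@np.array([(u-s['cx'])/s['fx'],(v-s['cy'])/s['fy'],1]);return -R.T@t,d/np.linalg.norm(d)
def atz(s,u,v,z):
    c,d=ray(s,u,v);return c+d*(z-c[2])/d[2]
def tri(*a):
    A=np.zeros((3,3));b=np.zeros(3)
    for s,u,v in a:
        c,d=ray(s,u,v);P=np.eye(3)-np.outer(d,d);A+=P;b+=P@c
    return np.linalg.solve(A,b)
def proj(s,X):
    p=np.array(s['R'])@np.array(X)+np.array(s['t']);return s['fx']*p[0]/p[2]+s['cx'],s['fy']*p[1]/p[2]+s['cy']
E
python3 - <<'E'
from h import *
for n in('scene','top','wrist'): 
    s=snap(n,n+'0'); print(n,s['fx'],-np.array(s['R']).T@s['t'],np.array(s['R'])[2])
print(sensors.read_state())
E
```

```text
pics
scene 502.4519950221 [0.03902526 0.68437111 0.9351304 ] [ 0.43871027 -0.48389723 -0.75721646]
top 524.1594402451487 [0.33765341 0.10414864 1.53125058] [ 0.13067674  0.01493134 -0.99131259]
wrist 338.24195480536287 [ 0.31733038 -0.57397883  0.37380815] [-0.29534522 -0.11655958 -0.94825369]
{'time': 0.15, 'joint_pos': array([-1.23758621e+00,  4.80650022e-01,  1.59672835e+00, -3.64432186e-05,
        1.06509017e+00, -4.66137563e-02]), 'dq': array([ 0.00169476, -0.00120258, -0.00192604, -0.00231893, -0.00082249,
       -0.00058989]), 'effort': array([ 7.12699475e-04, -9.51149082e+01, -4.30458641e+01,  3.64552352e-05,
        8.07879172e-03,  4.57528449e-05]), 'eef_pos': array([ 0.240885  , -0.60336701,  0.20824462]), 'orientation': array([-2.60045101e+00,  1.76185200e+00,  1.13162386e-03]), 'ft_force': array([ 0.05209753, -0.75342955,  0.10177447]), 'wrist_torque': array([ 0.033959  , -0.04361956,  0.02433799]), 'width': 0.08552909058998849}
```

View pics/scene0.png

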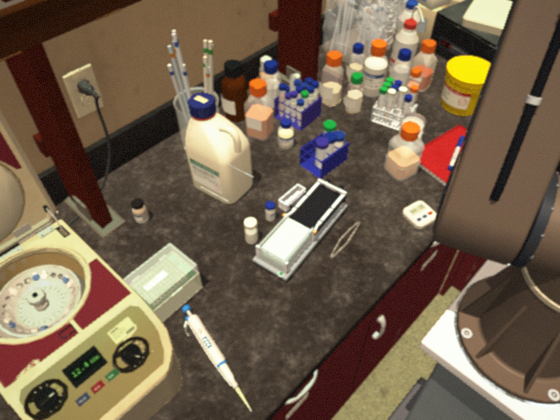

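View pics/top0.png

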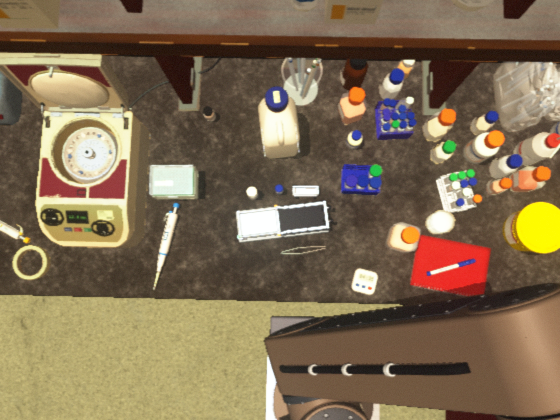

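View pics/wrist0.png

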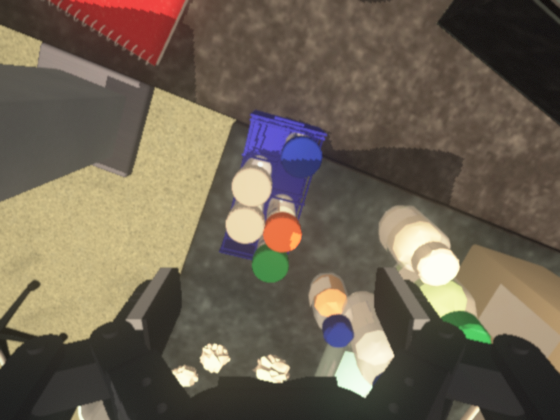

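The station lies in the scene view at about (300,228) and in the top view at about (283,220). I'll enlarge both.

```bash
python3 - <<'E'
from h import *
crop('scene0',240,165,125,120,6,'sc_c'); crop('top0',225,175,115,80,6.9,'top_c')
t=load('top0'); s=load('scene0')
for p in [(237,208),(326,203),(329,235),(241,241)]: print(atz(t,*p,0.06))
E
```

```text
[0.53056216 0.2509709  0.06      ]
[ 0.5505854  -0.00083021  0.06      ]
[ 0.45995832 -0.01043838  0.06      ]
[0.43728195 0.23641062 0.06      ]
```

View pics/sc_c.png

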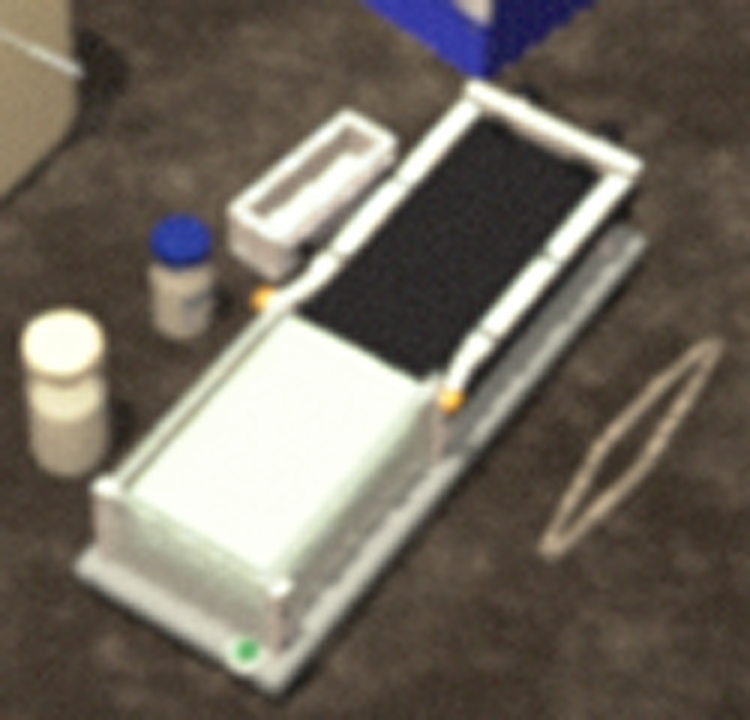

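View pics/top_c.png

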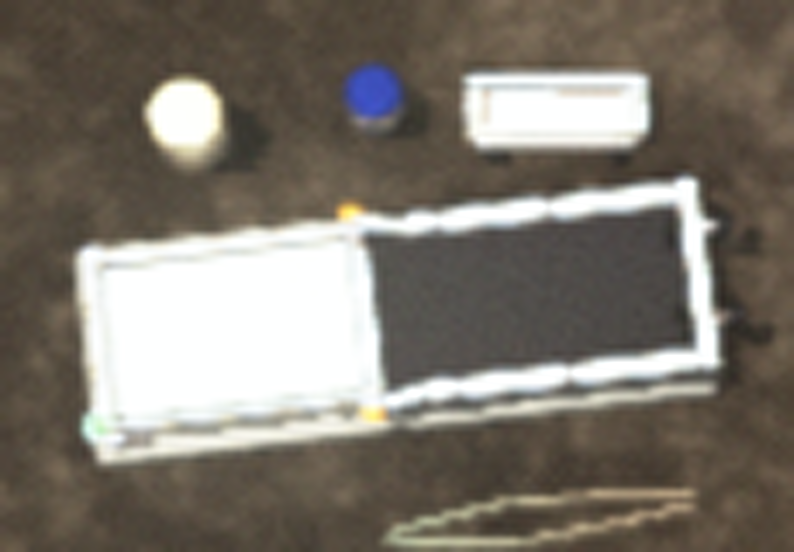

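The pictures show the station with its magazine on the left (scene crop around (260,450)), the black board beyond it, and brass balls at crop (262,300) and (450,400). Yaw is about 5°. I'll move over it for a wrist view.

>>> {"method": "servo_tool", "body": {"targets": [{"jaw": -0.5,"offset": [1.7,4.0,2.4],"turn": [0,0,0.085]},{"jaw": -0.5,"offset": [1.7,4.0,2.4],"turn": [0,0,0.085]},{"jaw": -0.5,"offset": [1.7,4.0,2.4],"turn": [0,0,0.085]},{"jaw": -0.5,"offset": [1.7,4.0,2.4],"turn": [0,0,0.085]},{"jaw": -0.5,"offset": [1.7,4.0,2.4],"turn": [0,0,0.085]}]}}

```text
time: 0.78
eef_pos: [0.3263, -0.4022, 0.3293]
orientation: [-2.915, 1.17, 0.0]
ft_force: [0.8, -0.5, -0.5]
width: 0.0212
```

>>> {"method": "servo_tool", "body": {"targets": [{"jaw": -0.5,"offset": [1.7,4.5,0],"turn": [0,0,0.085]},{"jaw": -0.5,"offset": [1.7,4.5,0],"turn": [0,0,0.085]},{"jaw": -0.5,"offset": [1.7,4.5,0],"turn": [0,0,0.085]},{"jaw": -0.5,"offset": [1.7,4.5,0],"turn": [0,0,0.085]},{"jaw": -0.5,"offset": [1.7,4.5,0],"turn": [0,0,0.085]}]}}

```text
time: 1.4
eef_pos: [0.4112, -0.1772, 0.3287]
orientation: [-3.097, 0.529, -0.0]
ft_force: [1.0, 0.7, -0.3]
width: 0.0212
```

>>> {"method": "servo_tool", "body": {"targets": [{"jaw": -0.5,"offset": [1.6,4.5,0],"turn": [0,0,0.085]},{"jaw": -0.5,"offset": [1.6,4.5,0],"turn": [0,0,0.085]},{"jaw": -0.5,"offset": [1.6,4.5,0],"turn": [0,0,0.085]},{"jaw": -0.5,"offset": [1.6,4.5,0],"turn": [0,0,0.085]},{"jaw": -0.5,"offset": [1.6,4.5,0],"turn": [0,0,0.085]}]}}

```text
time: 2.02
eef_pos: [0.4912, 0.0479, 0.3287]
orientation: [3.139, 0.136, -0.0]
ft_force: [-0.2, -1.5, 0.0]
width: 0.0213
```

```bash
python3 - <<'E'
from h import *
s=snap('wrist','w1'); print(-np.array(s['R']).T@s['t'],np.array(s['R'])); print(sensors.read_state()['joint_pos'])
E
```

```text
[0.48439704 0.12869164 0.49432906] [[ 0.99641773  0.08456118  0.00105866]
 [ 0.07981405 -0.94447112  0.31875384]
 [ 0.02795407 -0.31752748 -0.94783694]]
[ 0.04256144  0.14838753  1.77717947  0.0024142   1.21510935 -0.0506062 ]
```

>>> {"method": "servo_tool", "body": {"targets": [{"jaw": -0.5,"offset": [0,1.4,-2.4],"turn": [0,0,0]},{"jaw": -0.5,"offset": [0,1.4,-2.4],"turn": [0,0,0]},{"jaw": -0.5,"offset": [0,1.4,-2.4],"turn": [0,0,0]},{"jaw": -0.5,"offset": [0,1.4,-2.4],"turn": [0,0,0]},{"jaw": -0.5,"offset": [0,1.4,-2.4],"turn": [0,0,0]}]}}

```text
time: 2.7
eef_pos: [0.4908, 0.1167, 0.2079]
orientation: [-3.139, -0.132, 0.0]
ft_force: [0.3, 0.6, -0.5]
width: 0.0214
```

```bash
python3 - <<'E'
from h import *
s=snap('wrist','w2'); print(-np.array(s['R']).T@s['t']); print(sensors.read_state()['eef_pos'])
E
```

```text
[0.48428637 0.19748753 0.3735203 ]
[0.48931422 0.11761995 0.20513854]
```

View pics/w1.png

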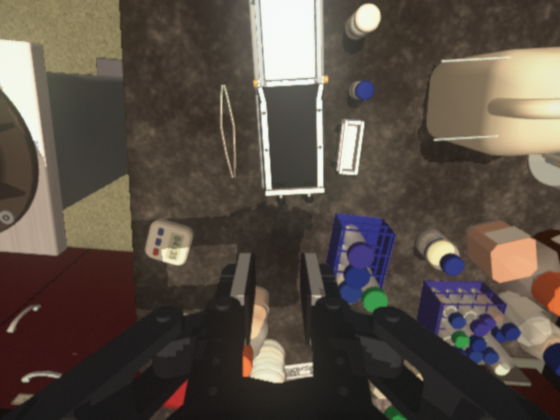

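View pics/w2.png

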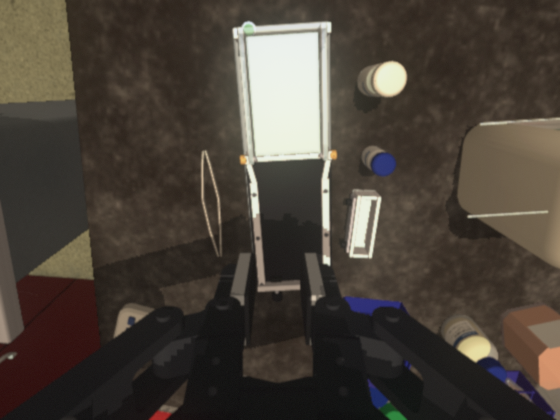

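```bash
python3 - <<'E'
from h import *
crop('w2',225,15,120,150,4,'w2a');crop('w2',225,150,120,150,4,'w2b'); crop('w1',240,0,100,205,3.2,'w1a')
a=cv2.imread('pics/w2a.png');b=cv2.imread('pics/w2b.png');cv2.imwrite('pics/w2ab.png',np.hstack([a[:,:400],b[:,:400]]))
E
```

```text
(no output)
```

View pics/w2a.png

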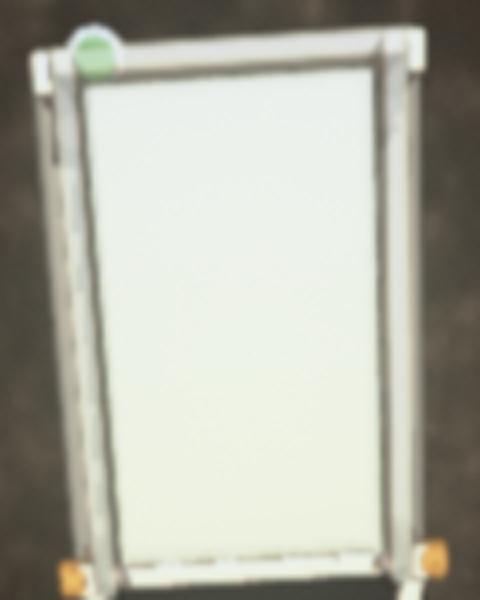

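View pics/w2b.png

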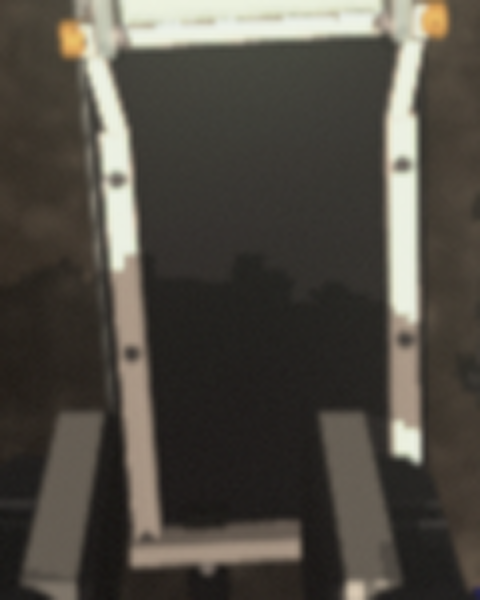

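View pics/w1a.png

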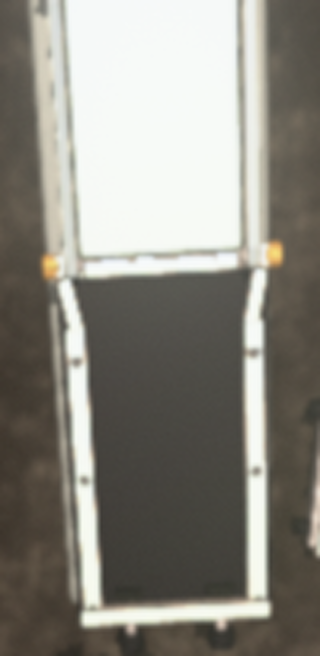

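```bash
python3 - <<'E'
from h import *
from scipy.optimize import least_squares
w1,w2,sc,tp=[load(k) for k in('w1','w2','scene0','top0')]
A=lambda u,v:(w1,240+u/3.2,v/3.2); B=lambda u,v:(w2,225+u/4,150+v/4); C=lambda u,v:(w2,225+u/4,15+v/4)
S=lambda u,v:(sc,240+u/6,165+v/6); T=lambda u,v:(tp,225+u/6.9,175+v/6.9)
for a,b in [((76,362),(117,179)),((253,352),(402,164)),((84,481),(131,353)),((256,471),(405,339))]: print('hole',tri(A(*a),B(*b)))
print('brass',tri(A(48,266),B(72,40)),tri(A(274,253),B(432,20)), tri(A(48,266),B(72,40),S(450,398),T(374,414)),tri(A(274,253),B(432,20),S(263,298),T(350,213)))
print('platefront',tri(A(82,258),C(118,567)),tri(A(240,248),C(382,553)))
obs=[(C(83,85),(-30,116.5,60)),(C(375,68),(30,116.5,60)),(C(382,553),(30,16.5,60)),(C(118,567),(-30,16.5,60)),(A(82,258),(-30,16.5,60)),(A(240,248),(30,16.5,60)),
(S(285,575),(-30,116.5,60)),(S(130,490),(30,116.5,60)),(S(300,318),(30,16.5,60)),(S(425,392),(-30,16.5,60))]
def X(p,q):
    c,s=np.cos(p[2]),np.sin(p[2]);x,y,z=np.array(q)/1e3
    return np.array([p[0]+c*x-s*y,p[1]+s*x+c*y,p[3]+z])
for sel in (obs[:6],obs):
    f=lambda p:np.concatenate([np.subtract(proj(o[0],X(p,q)),o[1:]) for o,q in sel])
    r=least_squares(f,[.49,.12,.08,0.0]);print(r.x,np.degrees(r.x[2]));print(f(r.x).reshape(-1,2).round(1).tolist())
    p=r.x
    for n,q in dict(lipfrontL=(-30,9,50.2),lipR=(30,9,50.2),board=(-31,-60,55.5),boardR=(31,-60,55.5),end=(0,-118,55.5)).items():
        print(n,np.round(proj(w1,X(p,q)),1),'A',np.round([(proj(w1,X(p,q))[0]-240)*3.2,proj(w1,X(p,q))[1]*3.2]))
E
```

```text
hole [0.47035082 0.09796526 0.06010392]
hole [0.53855193 0.10754217 0.06072775]
hole [0.47675962 0.05178278 0.05939287]
hole [0.54534402 0.06177967 0.06047348]
brass [0.45784113 0.13215002 0.0644289 ] [0.54087037 0.14373739 0.0649223 ] [0.45738339 0.13095291 0.05743323] [0.54143633 0.14276405 0.05668117]
platefront [0.46933    0.13611963 0.06519747] [0.52847244 0.1444935  0.06607307]
[0.50101721 0.12418631 0.13692759 0.00676242] 7.845373132305333
[[-0.0, 0.3], [0.1, 0.1], [0.1, -0.0], [0.5, 0.1], [-1.0, -0.5], [0.1, -0.1]]
lipfrontL [265.3  86.8] A [ 81. 278.]
lipR [314.4  84.1] A [238. 269.]
board [267.9 144. ] A [ 89. 461.]
boardR [316.5 141.4] A [245. 453.]
end [293.8 186.5] A [172. 597.]
[0.50075591 0.12416779 0.13926611 0.0009223 ] 7.979360312852732
[[-0.0, 1.4], [-1.4, 1.1], [-1.0, -1.2], [0.6, -1.0], [-1.0, -0.3], [-0.7, -0.1], [-3.5, -1.6], [-0.4, -0.7], [-2.2, -1.0], [-0.9, -1.3]]
lipfrontL [265.3  86.9] A [ 81. 278.]
lipR [313.6  84.1] A [236. 269.]
board [267.9 143.3] A [ 89. 459.]
boardR [315.9 140.7] A [243. 450.]
end [293.6 185.3] A [172. 593.]
```

>>> {"method": "servo_tool", "body": {"targets": [{"jaw": -0.5,"offset": [0,2.0,-2.2],"turn": [0,0,0.011]},{"jaw": -0.5,"offset": [0,2.0,-2.2],"turn": [0,0,0.011]},{"jaw": -0.5,"offset": [0,2.0,-2.2],"turn": [0,0,0.011]},{"jaw": -0.5,"offset": [0,2.0,-2.2],"turn": [0,0,0.011]},{"jaw": -0.5,"offset": [0,1.8,-2.2],"turn": [0,0,0.011]}]}}

```text
time: 3.38
eef_pos: [0.4912, 0.2148, 0.0983]
orientation: [3.134, 0.219, 0.0]
ft_force: [0.3, 0.1, -0.4]
width: 0.0212
```

```bash
python3 - <<'E'
from h import *
s=snap('wrist','w3');snap('scene','s3'); st=sensors.read_state(); print(st['eef_pos'],st['orientation'],st['ft_force'],st['time'])
crop('s3',235,165,135,125,5,'s3c')
E
```

```text
[0.48994201 0.21493851 0.09709913] [ 3.13317655  0.2203653  -0.00428328] [ 0.67641466 -0.34984111 -0.12747623] 3.475
```

View pics/w3.png

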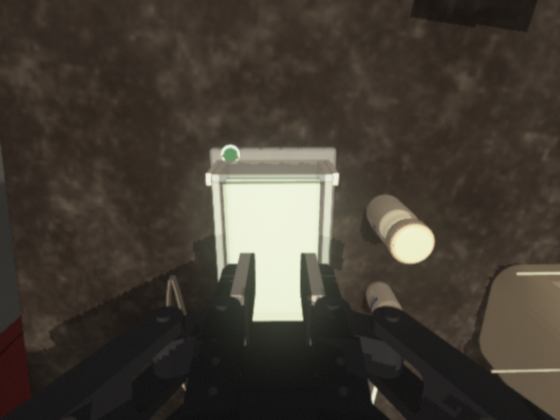

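View pics/s3c.png

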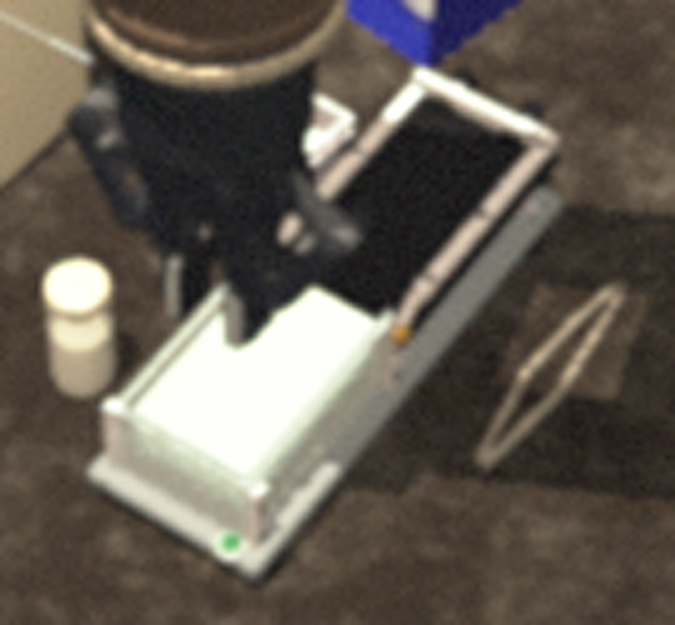

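```bash
python3 - <<'E'
from h import *
crop('w3',190,140,165,130,4.8,'w3c')
E
```

```text
(no output)
```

View pics/w3c.png

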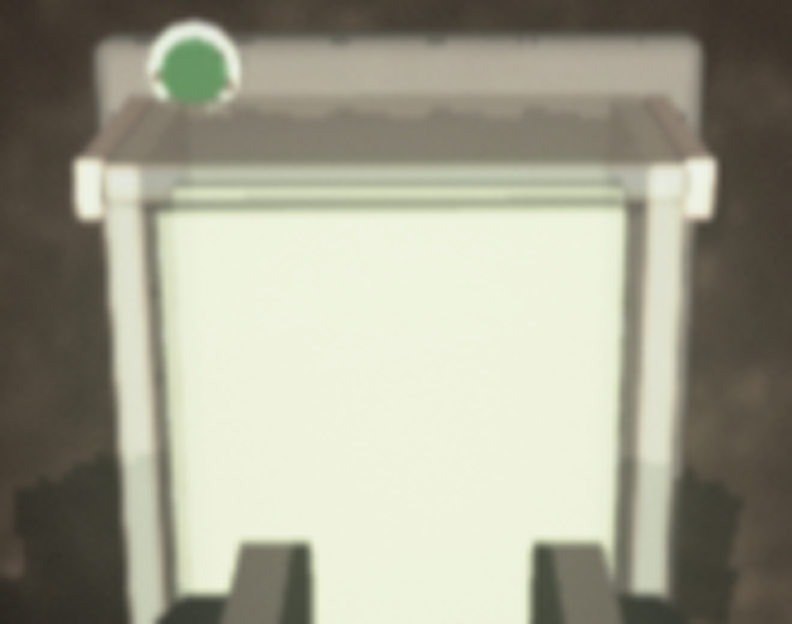

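```bash
python3 - <<'E'
from h import *
w=load('w3')
for z in (.062,.0655):
  P=[atz(w,190+u/4.8,140+v/4.8,z) for u,v in [(160,207),(627,207),(178,520),(615,520)]]
  for p in P: print(p.round(4))
  print('rear mid',(P[0]+P[1])/2,'w',np.linalg.norm(P[1]-P[0]),'yaw',np.degrees(np.arctan2(*(P[1]-P[0])[[1,0]])))
c,s=np.cos(.1396),np.sin(.1396); print('pred rear mid',.501-s*.1165,.1242+c*.1165)
print([proj(w,[.48994,.2149,.097])])
E
```

```text
[0.4548 0.2354 0.062 ]
[0.5144 0.2436 0.062 ]
[0.4611 0.1912 0.062 ]
[0.5207 0.1994 0.062 ]
rear mid [0.48462821 0.23950031 0.062     ] w 0.06017314871378632 yaw 7.838890315482505
[0.4553 0.2364 0.0655]
[0.5138 0.2445 0.0655]
[0.4615 0.193  0.0655]
[0.52   0.2011 0.0655]
rear mid [0.48454908 0.24046303 0.0655    ] w 0.05913052983547988 yaw 7.838890315482507
pred rear mid 0.48478937250868126 0.23956665703892832
[(np.float64(274.82170840268526), np.float64(244.7776691968221))]
```

>>> {"method": "servo_tool", "body": {"targets": [{"jaw": -0.5,"offset": [-0.1,0,-0.8],"turn": [0,0,0]},{"jaw": -0.5,"offset": [-0.1,0,-0.8],"turn": [0,0,0]},{"jaw": -0.05,"offset": [-0.05,0,-0.6],"turn": [0,0,0]},{"jaw": -0.5,"offset": [0,0,-0.3],"turn": [0,0,0]},{"jaw": -0.5,"offset": [0,0,0],"turn": [0,0,0]}]}}

```text
time: 4.1
eef_pos: [0.4885, 0.2142, 0.0736]
orientation: [3.134, 0.218, -0.0]
ft_force: [-0.2, -0.4, -0.9]
width: 0.0211
```

```bash
python3 - <<'E'
from h import *
snap('wrist','w4');snap('scene','s4'); st=sensors.read_state(); print(st['eef_pos'],st['orientation'],st['ft_force'],st['time'],st['width'])
crop('s4',240,195,100,85,8,'s4c');crop('w4',190,140,165,130,4.8,'w4c')
E
```

```text
[0.48861991 0.21436162 0.07384546] [-3.13393592e+00 -2.18031382e-01 -2.81707259e-04] [1.44177877 0.7353288  0.72459001] 4.2 0.02121989277980301
```

View pics/w4c.png

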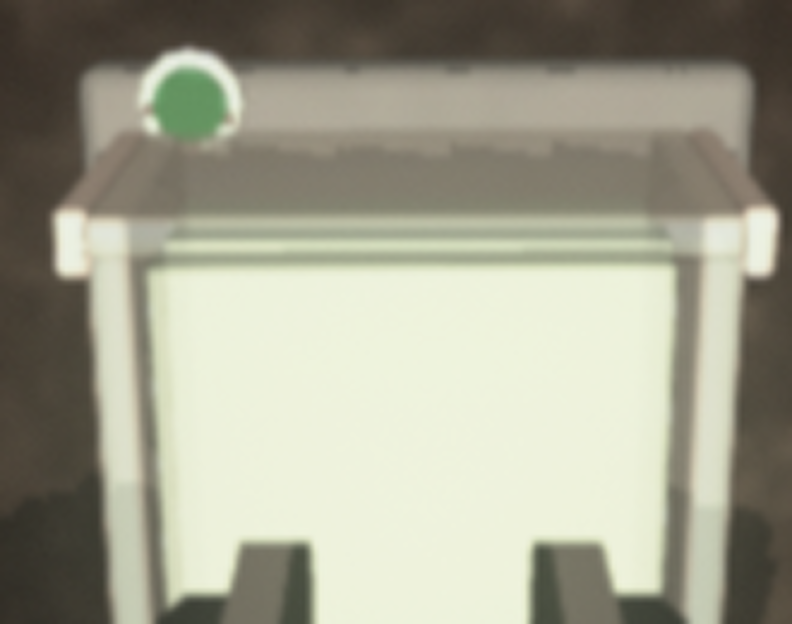

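View pics/s4c.png

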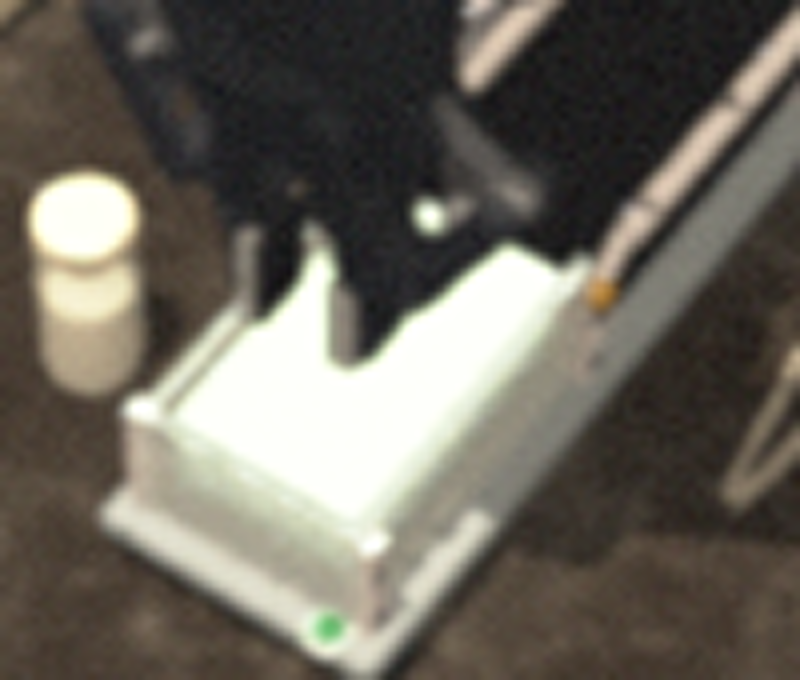

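>>> {"method": "servo_tool", "body": {"targets": [{"jaw": -0.5,"offset": [-0.08,0,-0.2],"turn": [0,0,0]},{"jaw": -0.5,"offset": [0,0,-0.15],"turn": [0,0,0]},{"jaw": -0.5,"offset": [0,0,-0.1],"turn": [0,0,0]},{"jaw": -0.5,"offset": [0,0,-0.05],"turn": [0,0,0]},{"jaw": -0.5,"offset": [0,0,0],"turn": [0,0,0]}]}}

```text
time: 4.82
eef_pos: [0.4877, 0.2143, 0.0686]
orientation: [3.134, 0.218, -0.0]
ft_force: [-0.5, 0.0, -0.6]
width: 0.0218
```

>>> {"method": "servo_tool", "body": {"targets": [{"jaw": -0.5,"offset": [0,0,-0.015],"turn": [0,0,0]},{"jaw": -0.5,"offset": [0,0,-0.015],"turn": [0,0,0]},{"jaw": -0.5,"offset": [0,0,-0.015],"turn": [0,0,0]},{"jaw": -0.5,"offset": [0,0,-0.015],"turn": [0,0,0]},{"jaw": -0.5,"offset": [0,0,-0.01],"turn": [0,0,0]}]}}

```text
time: 5.45
eef_pos: [0.4877, 0.2143, 0.068]
orientation: [3.134, 0.218, 0.0]
ft_force: [0.6, -0.0, -0.5]
width: 0.0212
```

>>> {"method": "servo_tool", "body": {"targets": [{"jaw": -0.5,"offset": [0,0,-0.015],"turn": [0,0,0]},{"jaw": -0.5,"offset": [0,0,-0.015],"turn": [0,0,0]},{"jaw": -0.5,"offset": [0,0,-0.015],"turn": [0,0,0]},{"jaw": -0.5,"offset": [0,0,-0.015],"turn": [0,0,0]},{"jaw": -0.5,"offset": [0,0,-0.01],"turn": [0,0,0]}]}}

```text
time: 6.08
eef_pos: [0.4877, 0.2143, 0.0673]
orientation: [-3.134, -0.218, 0.0]
ft_force: [-0.2, -0.3, 0.2]
width: 0.0214
```

>>> {"method": "servo_tool", "body": {"targets": [{"jaw": -0.5,"offset": [0,0,-0.015],"turn": [0,0,0]},{"jaw": -0.5,"offset": [0,0,-0.015],"turn": [0,0,0]},{"jaw": -0.5,"offset": [0,0,-0.015],"turn": [0,0,0]},{"jaw": -0.5,"offset": [0,0,-0.015],"turn": [0,0,0]},{"jaw": -0.5,"offset": [0,0,-0.01],"turn": [0,0,0]}]}}

```text
time: 6.7
eef_pos: [0.4877, 0.2143, 0.0666]
orientation: [3.134, 0.218, -0.0]
ft_force: [-1.1, 0.3, 0.2]
width: 0.0214
```

>>> {"method": "servo_tool", "body": {"targets": [{"jaw": -0.5,"offset": [0,0,-0.015],"turn": [0,0,0]},{"jaw": -0.5,"offset": [0,0,-0.015],"turn": [0,0,0]},{"jaw": -0.5,"offset": [0,0,-0.015],"turn": [0,0,0]},{"jaw": -0.5,"offset": [0,0,-0.015],"turn": [0,0,0]},{"jaw": -0.5,"offset": [0,0,-0.01],"turn": [0,0,0]}]}}

```text
time: 7.32
eef_pos: [0.4877, 0.2143, 0.0659]
orientation: [3.134, 0.218, -0.0]
ft_force: [0.3, 0.7, 0.4]
width: 0.0217
```

>>> {"method": "servo_tool", "body": {"targets": [{"jaw": -0.5,"offset": [0,0,-0.015],"turn": [0,0,0]},{"jaw": -0.5,"offset": [0,0,-0.015],"turn": [0,0,0]},{"jaw": -0.5,"offset": [0,0,-0.015],"turn": [0,0,0]},{"jaw": -0.5,"offset": [0,0,-0.015],"turn": [0,0,0]},{"jaw": -0.5,"offset": [0,0,-0.01],"turn": [0,0,0]}]}}

```text
time: 7.95
eef_pos: [0.4877, 0.2144, 0.0652]
orientation: [-3.134, -0.218, -0.0]
ft_force: [-1.3, -0.6, 0.2]
width: 0.0212
```

>>> {"method": "servo_tool", "body": {"targets": [{"jaw": -0.5,"offset": [0,0,-0.015],"turn": [0,0,0]},{"jaw": -0.5,"offset": [0,0,-0.015],"turn": [0,0,0]},{"jaw": -0.5,"offset": [0,0,-0.015],"turn": [0,0,0]},{"jaw": -0.5,"offset": [0,0,-0.015],"turn": [0,0,0]},{"jaw": -0.5,"offset": [0,0,-0.01],"turn": [0,0,0]}]}}

```text
time: 8.57
eef_pos: [0.4877, 0.2144, 0.0645]
orientation: [-3.134, -0.218, -0.0]
ft_force: [0.1, 0.2, -1.5]
width: 0.0211
```

>>> {"method": "servo_tool", "body": {"targets": [{"jaw": -0.5,"offset": [0,0,-0.015],"turn": [0,0,0]},{"jaw": -0.5,"offset": [0,0,-0.015],"turn": [0,0,0]},{"jaw": -0.5,"offset": [0,0,-0.015],"turn": [0,0,0]},{"jaw": -0.5,"offset": [0,0,-0.015],"turn": [0,0,0]},{"jaw": -0.5,"offset": [0,0,-0.01],"turn": [0,0,0]}]}}

```text
time: 9.2
eef_pos: [0.4877, 0.2143, 0.0638]
orientation: [-3.134, -0.218, -0.0]
ft_force: [0.3, -0.2, 0.2]
width: 0.0215
```

>>> {"method": "servo_tool", "body": {"targets": [{"jaw": -0.5,"offset": [0,0,-0.015],"turn": [0,0,0]},{"jaw": -0.5,"offset": [0,0,-0.015],"turn": [0,0,0]},{"jaw": -0.5,"offset": [0,0,-0.015],"turn": [0,0,0]},{"jaw": -0.5,"offset": [0,0,-0.015],"turn": [0,0,0]},{"jaw": -0.5,"offset": [0,0,-0.01],"turn": [0,0,0]}]}}

```text
time: 9.82
eef_pos: [0.4877, 0.2143, 0.0631]
orientation: [3.134, 0.218, -0.0]
ft_force: [0.2, 0.4, 0.2]
width: 0.0215
```

>>> {"method": "servo_tool", "body": {"targets": [{"jaw": -0.5,"offset": [0,0,-0.015],"turn": [0,0,0]},{"jaw": -0.5,"offset": [0,0,-0.015],"turn": [0,0,0]},{"jaw": -0.5,"offset": [0,0,-0.015],"turn": [0,0,0]},{"jaw": -0.5,"offset": [0,0,-0.015],"turn": [0,0,0]},{"jaw": -0.5,"offset": [0,0,-0.01],"turn": [0,0,0]}]}}

```text
time: 10.45
eef_pos: [0.4877, 0.2143, 0.0624]
orientation: [-3.134, -0.218, 0.0]
ft_force: [-0.4, -0.1, -0.1]
width: 0.0212
```

>>> {"method": "servo_tool", "body": {"targets": [{"jaw": -0.5,"offset": [0,0,-0.015],"turn": [0,0,0]},{"jaw": -0.5,"offset": [0,0,-0.015],"turn": [0,0,0]},{"jaw": -0.5,"offset": [0,0,-0.015],"turn": [0,0,0]},{"jaw": -0.5,"offset": [0,0,-0.015],"turn": [0,0,0]},{"jaw": -0.5,"offset": [0,0,-0.01],"turn": [0,0,0]}]}}

```text
time: 11.08
eef_pos: [0.4877, 0.2143, 0.0617]
orientation: [-3.134, -0.218, -0.0]
ft_force: [0.7, 0.6, -0.5]
width: 0.0214
```

```bash
python3 - <<'E'
from h import *
snap('wrist','w5');snap('scene','s5'); st=sensors.read_state(); print(st['eef_pos'],st['ft_force'],st['time'])
crop('s5',265,205,50,50,12,'s5c');crop('w5',210,200,140,100,5.7,'w5c')
E
```

```text
[0.48770193 0.21431828 0.06168599] [ 0.52339859 -0.11501537 -0.87445906] 11.175
```

View pics/w5c.png

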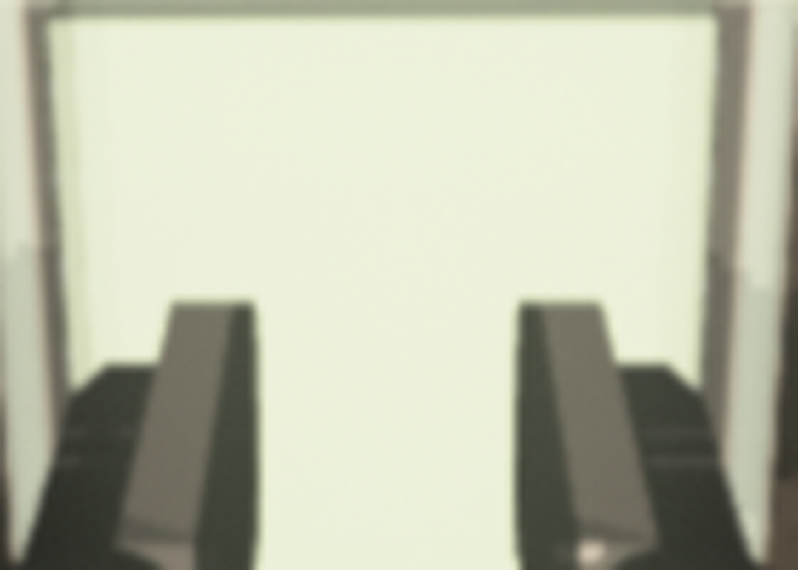

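View pics/s5c.png

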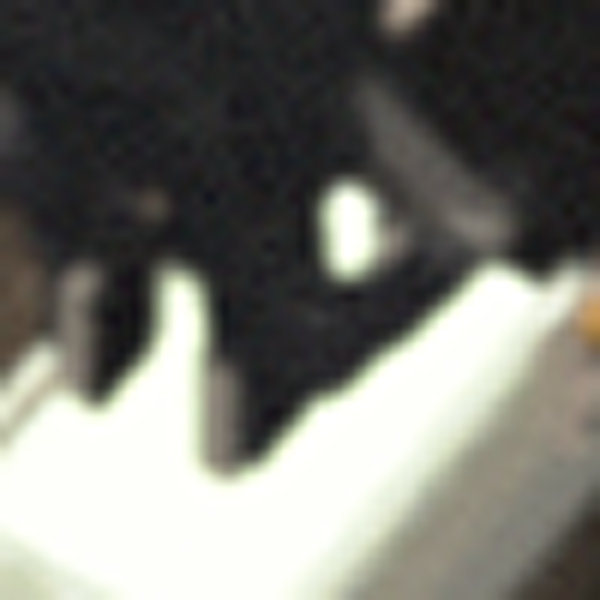

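>>> {"method": "servo_tool", "body": {"targets": [{"jaw": -0.5,"offset": [0,0,-0.015],"turn": [0,0,0]},{"jaw": -0.5,"offset": [0,0,-0.015],"turn": [0,0,0]},{"jaw": -0.5,"offset": [0,0,-0.015],"turn": [0,0,0]},{"jaw": -0.5,"offset": [0,0,-0.01],"turn": [0,0,0]},{"jaw": -0.5,"offset": [0,0,-0.005],"turn": [0,0,0]}]}}

```text
time: 11.8
eef_pos: [0.4877, 0.2143, 0.0611]
orientation: [-3.134, -0.218, 0.0]
ft_force: [-0.4, -0.6, -0.3]
width: 0.0214
```

>>> {"method": "servo_tool", "body": {"targets": [{"jaw": -0.5,"offset": [0,0,-0.015],"turn": [0,0,0]},{"jaw": -0.5,"offset": [0,0,-0.015],"turn": [0,0,0]},{"jaw": -0.5,"offset": [0,0,-0.015],"turn": [0,0,0]},{"jaw": -0.5,"offset": [0,0,-0.01],"turn": [0,0,0]},{"jaw": -0.5,"offset": [0,0,-0.005],"turn": [0,0,0]}]}}

```text
time: 12.42
eef_pos: [0.4877, 0.2143, 0.0605]
orientation: [3.134, 0.218, -0.0]
ft_force: [-0.8, -0.5, -0.1]
width: 0.0214
```

>>> {"method": "servo_tool", "body": {"targets": [{"jaw": -0.5,"offset": [0,0,-0.015],"turn": [0,0,0]},{"jaw": -0.5,"offset": [0,0,-0.015],"turn": [0,0,0]},{"jaw": -0.5,"offset": [0,0,-0.015],"turn": [0,0,0]},{"jaw": -0.5,"offset": [0,0,-0.01],"turn": [0,0,0]},{"jaw": -0.5,"offset": [0,0,-0.005],"turn": [0,0,0]}]}}

```text
time: 13.05
eef_pos: [0.4877, 0.2143, 0.0599]
orientation: [3.134, 0.218, -0.0]
ft_force: [-0.1, -0.8, -0.0]
width: 0.0214
```

>>> {"method": "servo_tool", "body": {"targets": [{"jaw": -0.5,"offset": [0,0,-0.015],"turn": [0,0,0]},{"jaw": -0.5,"offset": [0,0,-0.015],"turn": [0,0,0]},{"jaw": -0.5,"offset": [0,0,-0.015],"turn": [0,0,0]},{"jaw": -0.5,"offset": [0,0,-0.01],"turn": [0,0,0]},{"jaw": -0.5,"offset": [0,0,-0.005],"turn": [0,0,0]}]}}

```text
time: 13.68
eef_pos: [0.4877, 0.2143, 0.0593]
orientation: [-3.134, -0.218, -0.0]
ft_force: [-0.7, -0.6, 0.0]
width: 0.0217
```

>>> {"method": "servo_tool", "body": {"targets": [{"jaw": -0.5,"offset": [0,0,-0.015],"turn": [0,0,0]},{"jaw": -0.5,"offset": [0,0,-0.015],"turn": [0,0,0]},{"jaw": -0.5,"offset": [0,0,-0.015],"turn": [0,0,0]},{"jaw": -0.5,"offset": [0,0,-0.01],"turn": [0,0,0]},{"jaw": -0.5,"offset": [0,0,-0.005],"turn": [0,0,0]}]}}

```text
time: 14.3
eef_pos: [0.4877, 0.2143, 0.0587]
orientation: [3.134, 0.218, -0.0]
ft_force: [-0.4, -1.1, -0.3]
width: 0.0213
```

>>> {"method": "servo_tool", "body": {"targets": [{"jaw": -0.5,"offset": [0,0,-0.015],"turn": [0,0,0]},{"jaw": -0.5,"offset": [0,0,-0.015],"turn": [0,0,0]},{"jaw": -0.5,"offset": [0,0,-0.015],"turn": [0,0,0]},{"jaw": -0.5,"offset": [0,0,-0.01],"turn": [0,0,0]},{"jaw": -0.5,"offset": [0,0,-0.005],"turn": [0,0,0]}]}}

```text
time: 14.92
eef_pos: [0.4877, 0.2143, 0.0581]
orientation: [3.134, 0.218, -0.0]
ft_force: [0.7, 0.1, 0.1]
width: 0.0213
```

>>> {"method": "servo_tool", "body": {"targets": [{"jaw": -0.5,"offset": [0,0,-0.015],"turn": [0,0,0]},{"jaw": -0.5,"offset": [0,0,-0.015],"turn": [0,0,0]},{"jaw": -0.5,"offset": [0,0,-0.015],"turn": [0,0,0]},{"jaw": -0.5,"offset": [0,0,-0.01],"turn": [0,0,0]},{"jaw": -0.5,"offset": [0,0,-0.005],"turn": [0,0,0]}]}}

```text
time: 15.55
eef_pos: [0.4877, 0.2143, 0.0575]
orientation: [-3.134, -0.218, -0.0]
ft_force: [-0.5, 0.2, -0.2]
width: 0.0218
```

>>> {"method": "servo_tool", "body": {"targets": [{"jaw": -0.5,"offset": [0,0,-0.015],"turn": [0,0,0]},{"jaw": -0.5,"offset": [0,0,-0.015],"turn": [0,0,0]},{"jaw": -0.5,"offset": [0,0,-0.015],"turn": [0,0,0]},{"jaw": -0.5,"offset": [0,0,-0.01],"turn": [0,0,0]},{"jaw": -0.5,"offset": [0,0,-0.005],"turn": [0,0,0]}]}}

```text
time: 16.18
eef_pos: [0.4876, 0.2143, 0.0569]
orientation: [3.134, 0.218, -0.0]
ft_force: [-0.2, -0.5, 0.5]
width: 0.0212
```

```bash
python3 - <<'E'
from h import *
snap('wrist','w6');snap('scene','s6'); st=sensors.read_state(); print(st['eef_pos'],st['ft_force'],st['time'])
crop('s6',240,195,100,85,8,'s6c');crop('w6',190,140,165,150,4.8,'w6c')
w=load('w6');e=st['eef_pos'];print(proj(w,e),(np.array(w['R'])@e+w['t']))
# plate rear edge by wrist rel. scale
c,s=np.cos(.1396),np.sin(.1396)
for z in(.054,.058,.0625):
  P=[(.5005+c*x-s*.1165,.1242+s*x+c*.1165,z) for x in(-.03,.03)]; print(z,[np.round([(proj(w,p)[0]-190)*4.8,(proj(w,p)[1]-140)*4.8]) for p in P])
E
```

```text
[0.48768841 0.2143346  0.05687655] [ 0.04187189 -0.426072    0.22488706] 16.275
(np.float64(277.031305760095), np.float64(246.27157136969004)) [-1.70542750e-04  2.39820806e-02  1.82859709e-01]
0.054 [array([144., 288.]), array([693., 287.])]
0.058 [array([138., 300.]), array([699., 298.])]
0.0625 [array([131., 314.]), array([706., 312.])]
```

View pics/w6c.png

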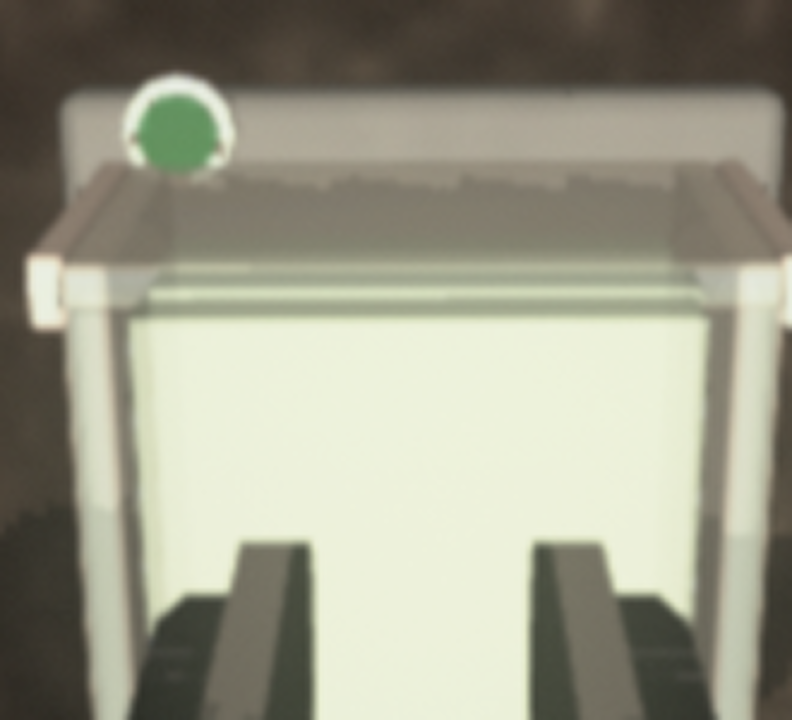

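View pics/s6c.png

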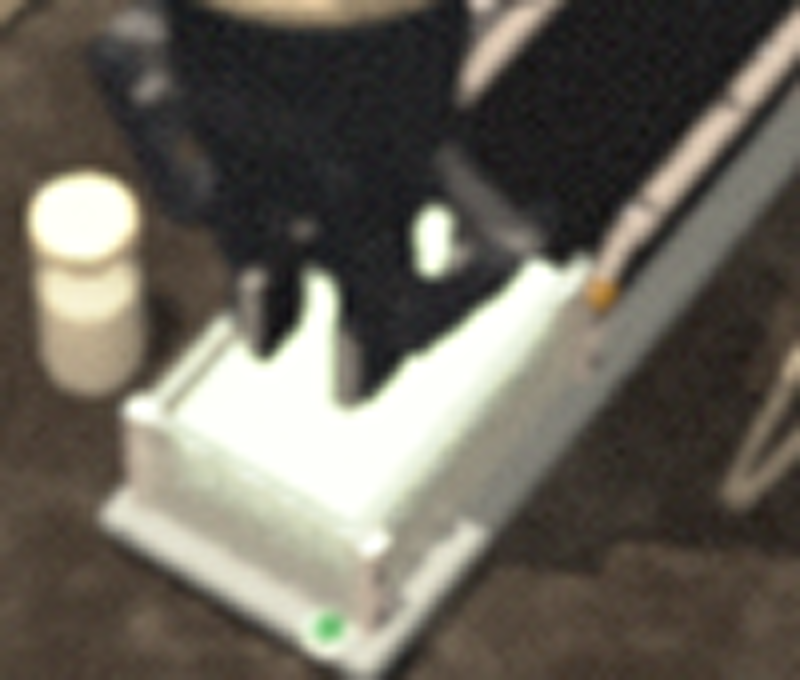

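```bash
python3 - <<'E'
from h import *
w=load('w6');s=load('s6')
for u in(242,265,290,311):
  a=(w,190+u/4.8,140+543/4.8)
  for b in((337,400),(345,405),(360,402)):
    bb=(s,240+b[0]/8,195+b[1]/8); X=tri(a,bb); print(u,b,X.round(4), np.round(np.subtract(proj(w,X),a[1:]),1))
E
```

```text
242 (337, 400) [0.47   0.2245 0.0875] [ 0.3 -1.6]
242 (345, 405) [0.4698 0.2218 0.0827] [ 0.2 -1.2]
242 (360, 402) [0.4695 0.2177 0.0783] [-0.4  2.1]
265 (337, 400) [0.472  0.2225 0.0836] [ 0.2 -1.2]
265 (345, 405) [0.4718 0.2197 0.0786] [ 0.1 -0.9]
265 (360, 402) [0.4716 0.2156 0.0741] [-0.4  2.4]
290 (337, 400) [0.4743 0.2203 0.079 ] [ 0.1 -0.8]
290 (345, 405) [0.4742 0.2174 0.0739] [ 0.1 -0.4]
290 (360, 402) [0.474  0.2131 0.0692] [-0.5  2.7]
311 (337, 400) [0.4763 0.2182 0.075 ] [ 0.1 -0.4]
311 (345, 405) [0.4763 0.2153 0.0697] [ 0.  -0.1]
311 (360, 402) [0.4762 0.211  0.0648] [-0.5  3. ]
```

>>> {"method": "servo_tool", "body": {"targets": [{"jaw": -0.5,"offset": [0,0,-0.015],"turn": [0,0,0]},{"jaw": -0.5,"offset": [0,0,-0.015],"turn": [0,0,0]},{"jaw": -0.5,"offset": [0,0,-0.015],"turn": [0,0,0]},{"jaw": -0.5,"offset": [0,0,-0.015],"turn": [0,0,0]},{"jaw": -0.5,"offset": [0,0,-0.01],"turn": [0,0,0]}]}}

```text
time: 16.9
eef_pos: [0.4877, 0.2143, 0.0562]
orientation: [-3.134, -0.218, -0.0]
ft_force: [0.1, -0.3, -0.5]
width: 0.0215
```

>>> {"method": "servo_tool", "body": {"targets": [{"jaw": -0.5,"offset": [0,0,-0.015],"turn": [0,0,0]},{"jaw": -0.5,"offset": [0,0,-0.015],"turn": [0,0,0]},{"jaw": -0.5,"offset": [0,0,-0.015],"turn": [0,0,0]},{"jaw": -0.5,"offset": [0,0,-0.015],"turn": [0,0,0]},{"jaw": -0.5,"offset": [0,0,-0.01],"turn": [0,0,0]}]}}

```text
time: 17.52
eef_pos: [0.4877, 0.2143, 0.0555]
orientation: [3.134, 0.218, 0.0]
ft_force: [-0.3, -0.1, 0.4]
width: 0.0214
```

>>> {"method": "servo_tool", "body": {"targets": [{"jaw": -0.5,"offset": [0,0,-0.015],"turn": [0,0,0]},{"jaw": -0.5,"offset": [0,0,-0.015],"turn": [0,0,0]},{"jaw": -0.5,"offset": [0,0,-0.015],"turn": [0,0,0]},{"jaw": -0.5,"offset": [0,0,-0.015],"turn": [0,0,0]},{"jaw": -0.5,"offset": [0,0,-0.01],"turn": [0,0,0]}]}}

```text
time: 18.15
eef_pos: [0.4877, 0.2143, 0.0548]
orientation: [-3.134, -0.218, -0.0]
ft_force: [0.2, -0.0, 0.5]
width: 0.0214
```

>>> {"method": "servo_tool", "body": {"targets": [{"jaw": -0.5,"offset": [0,0,-0.015],"turn": [0,0,0]},{"jaw": -0.5,"offset": [0,0,-0.015],"turn": [0,0,0]},{"jaw": -0.5,"offset": [0,0,-0.015],"turn": [0,0,0]},{"jaw": -0.5,"offset": [0,0,-0.015],"turn": [0,0,0]},{"jaw": -0.5,"offset": [0,0,-0.01],"turn": [0,0,0]}]}}

```text
time: 18.77
eef_pos: [0.4877, 0.2143, 0.0541]
orientation: [-3.134, -0.218, -0.0]
ft_force: [-0.8, -0.0, -0.0]
width: 0.0215
```

>>> {"method": "servo_tool", "body": {"targets": [{"jaw": -0.5,"offset": [0,0,0.7],"turn": [0,0,0]},{"jaw": -0.5,"offset": [0,0,0.7],"turn": [0,0,0]},{"jaw": -1,"offset": [0,0,0],"turn": [0,0,0]},{"jaw": -1,"offset": [0,0,0],"turn": [0,0,0]},{"jaw": -1,"offset": [0,0,0],"turn": [0,0,0]}]}}

```text
time: 19.4
eef_pos: [0.4876, 0.2143, 0.068]
orientation: [3.134, 0.218, -0.0]
ft_force: [0.4, 0.8, 0.5]
width: -0.0001
```

```bash
python3 - <<'E'
from h import *
snap('wrist','w7');snap('scene','s7'); st=sensors.read_state(); print(st['eef_pos'],st['ft_force'],st['time'],st['width'])
crop('s7',240,195,100,85,6,'s7c');crop('w7',190,140,165,150,4,'w7c')
a=cv2.imread('pics/s7c.png');b=cv2.imread('pics/w7c.png');cv2.imwrite('pics/c7.png',cv2.resize(np.hstack([cv2.resize(a,(600,510)),cv2.resize(b,(561,510))]),(800,352)))
E
```

```text
[0.48758275 0.21430878 0.06794573] [ 0.39645092 -0.00537505  0.63184975] 19.5 -0.000316241445827468
```

View pics/c7.png

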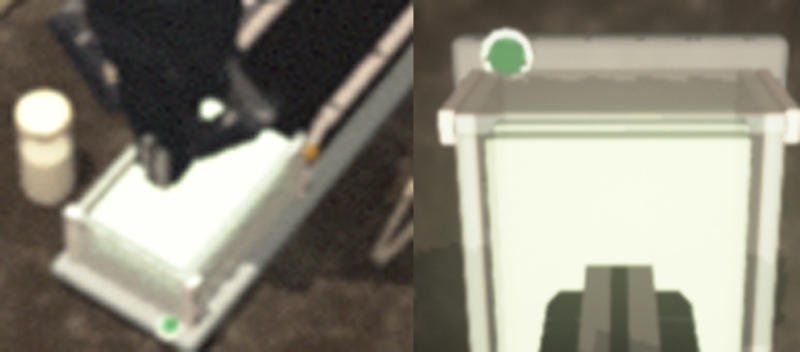

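>>> {"method": "servo_tool", "body": {"targets": [{"jaw": -1,"offset": [0,0,-0.08],"turn": [0,0,0]},{"jaw": -1,"offset": [0,0,-0.06],"turn": [0,0,0]},{"jaw": -1,"offset": [0,0,-0.03],"turn": [0,0,0]},{"jaw": -1,"offset": [0,0,-0.02],"turn": [0,0,0]},{"jaw": -1,"offset": [0,0,-0.02],"turn": [0,0,0]}]}}

```text
time: 20.12
eef_pos: [0.4877, 0.2144, 0.066]
orientation: [-3.134, -0.218, -0.0]
ft_force: [0.2, 0.2, 0.6]
width: 0.0
```

>>> {"method": "servo_tool", "body": {"targets": [{"jaw": -1,"offset": [0,0,-0.02],"turn": [0,0,0]},{"jaw": -1,"offset": [0,0,-0.02],"turn": [0,0,0]},{"jaw": -1,"offset": [0,0,-0.015],"turn": [0,0,0]},{"jaw": -1,"offset": [0,0,-0.015],"turn": [0,0,0]},{"jaw": -1,"offset": [0,0,-0.01],"turn": [0,0,0]}]}}

```text
time: 20.75
eef_pos: [0.4877, 0.2143, 0.0652]
orientation: [3.134, 0.218, 0.0]
ft_force: [0.6, -0.4, 0.5]
width: -0.0001
```

>>> {"method": "servo_tool", "body": {"targets": [{"jaw": -1,"offset": [0,0,-0.02],"turn": [0,0,0]},{"jaw": -1,"offset": [0,0,-0.02],"turn": [0,0,0]},{"jaw": -1,"offset": [0,0,-0.015],"turn": [0,0,0]},{"jaw": -1,"offset": [0,0,-0.015],"turn": [0,0,0]},{"jaw": -1,"offset": [0,0,-0.01],"turn": [0,0,0]}]}}

```text
time: 21.38
eef_pos: [0.4877, 0.2143, 0.0644]
orientation: [-3.134, -0.218, -0.0]
ft_force: [-0.2, 0.6, -0.2]
width: 0.0003
```

>>> {"method": "servo_tool", "body": {"targets": [{"jaw": -1,"offset": [0,0,-0.02],"turn": [0,0,0]},{"jaw": -1,"offset": [0,0,-0.02],"turn": [0,0,0]},{"jaw": -1,"offset": [0,0,-0.015],"turn": [0,0,0]},{"jaw": -1,"offset": [0,0,-0.015],"turn": [0,0,0]},{"jaw": -1,"offset": [0,0,-0.01],"turn": [0,0,0]}]}}

```text
time: 22.0
eef_pos: [0.4877, 0.2143, 0.0636]
orientation: [-3.134, -0.218, -0.0]
ft_force: [0.2, 0.2, 0.0]
width: 0.0005
```

>>> {"method": "servo_tool", "body": {"targets": [{"jaw": -1,"offset": [0,0,-0.02],"turn": [0,0,0]},{"jaw": -1,"offset": [0,0,-0.02],"turn": [0,0,0]},{"jaw": -1,"offset": [0,0,-0.015],"turn": [0,0,0]},{"jaw": -1,"offset": [0,0,-0.015],"turn": [0,0,0]},{"jaw": -1,"offset": [0,0,-0.01],"turn": [0,0,0]}]}}

```text
time: 22.62
eef_pos: [0.4877, 0.2143, 0.0628]
orientation: [-3.134, -0.218, -0.0]
ft_force: [-0.1, 0.3, 0.7]
width: 0.0
```

>>> {"method": "servo_tool", "body": {"targets": [{"jaw": -1,"offset": [0,0,-0.02],"turn": [0,0,0]},{"jaw": -1,"offset": [0,0,-0.02],"turn": [0,0,0]},{"jaw": -1,"offset": [0,0,-0.015],"turn": [0,0,0]},{"jaw": -1,"offset": [0,0,-0.015],"turn": [0,0,0]},{"jaw": -1,"offset": [0,0,-0.01],"turn": [0,0,0]}]}}

```text
time: 23.25
eef_pos: [0.4877, 0.2143, 0.062]
orientation: [-3.134, -0.218, -0.0]
ft_force: [-0.1, 0.2, 0.4]
width: -0.0
```

>>> {"method": "servo_tool", "body": {"targets": [{"jaw": -1,"offset": [0,0,-0.02],"turn": [0,0,0]},{"jaw": -1,"offset": [0,0,-0.02],"turn": [0,0,0]},{"jaw": -1,"offset": [0,0,-0.015],"turn": [0,0,0]},{"jaw": -1,"offset": [0,0,-0.015],"turn": [0,0,0]},{"jaw": -1,"offset": [0,0,-0.01],"turn": [0,0,0]}]}}

```text
time: 23.88
eef_pos: [0.4877, 0.2143, 0.0612]
orientation: [3.134, 0.218, 0.0]
ft_force: [-0.4, 0.1, 0.4]
width: -0.0002
```

>>> {"method": "servo_tool", "body": {"targets": [{"jaw": -1,"offset": [0,0,-0.02],"turn": [0,0,0]},{"jaw": -1,"offset": [0,0,-0.02],"turn": [0,0,0]},{"jaw": -1,"offset": [0,0,-0.015],"turn": [0,0,0]},{"jaw": -1,"offset": [0,0,-0.015],"turn": [0,0,0]},{"jaw": -1,"offset": [0,0,-0.01],"turn": [0,0,0]}]}}

```text
time: 24.5
eef_pos: [0.4877, 0.2143, 0.0604]
orientation: [3.134, 0.218, -0.0]
ft_force: [-0.6, -0.2, 0.2]
width: -0.0004
```

>>> {"method": "servo_tool", "body": {"targets": [{"jaw": -1,"offset": [0,0,-0.02],"turn": [0,0,0]},{"jaw": -1,"offset": [0,0,-0.02],"turn": [0,0,0]},{"jaw": -1,"offset": [0,0,-0.015],"turn": [0,0,0]},{"jaw": -1,"offset": [0,0,-0.015],"turn": [0,0,0]},{"jaw": -1,"offset": [0,0,-0.01],"turn": [0,0,0]}]}}

```text
time: 25.12
eef_pos: [0.4877, 0.2143, 0.0596]
orientation: [-3.134, -0.218, 0.0]
ft_force: [0.6, 0.4, -0.3]
width: 0.0
```

>>> {"method": "servo_tool", "body": {"targets": [{"jaw": -1,"offset": [0,0,-0.02],"turn": [0,0,0]},{"jaw": -1,"offset": [0,0,-0.02],"turn": [0,0,0]},{"jaw": -1,"offset": [0,0,-0.015],"turn": [0,0,0]},{"jaw": -1,"offset": [0,0,-0.015],"turn": [0,0,0]},{"jaw": -1,"offset": [0,0,-0.01],"turn": [0,0,0]}]}}

```text
time: 25.75
eef_pos: [0.4877, 0.2143, 0.0588]
orientation: [3.134, 0.218, -0.0]
ft_force: [0.1, -0.1, 0.8]
width: 0.0
```

>>> {"method": "servo_tool", "body": {"targets": [{"jaw": -1,"offset": [0,0,-0.02],"turn": [0,0,0]},{"jaw": -1,"offset": [0,0,-0.02],"turn": [0,0,0]},{"jaw": -1,"offset": [0,0,-0.015],"turn": [0,0,0]},{"jaw": -1,"offset": [0,0,-0.015],"turn": [0,0,0]},{"jaw": -1,"offset": [0,0,-0.01],"turn": [0,0,0]}]}}

```text
time: 26.38
eef_pos: [0.4877, 0.2143, 0.058]
orientation: [-3.134, -0.218, 0.0]
ft_force: [0.1, -0.4, -0.1]
width: -0.0001
```

>>> {"method": "servo_tool", "body": {"targets": [{"jaw": -1,"offset": [0,0,-0.02],"turn": [0,0,0]},{"jaw": -1,"offset": [0,0,-0.02],"turn": [0,0,0]},{"jaw": -1,"offset": [0,0,-0.02],"turn": [0,0,0]},{"jaw": -1,"offset": [0,0,-0.015],"turn": [0,0,0]},{"jaw": -1,"offset": [0,0,-0.01],"turn": [0,0,0]}]}}

```text
time: 27.0
eef_pos: [0.4877, 0.2143, 0.0571]
orientation: [3.134, 0.218, -0.0]
ft_force: [0.2, 0.7, 0.0]
width: -0.0001
```

>>> {"method": "servo_tool", "body": {"targets": [{"jaw": -1,"offset": [0,0,-0.02],"turn": [0,0,0]},{"jaw": -1,"offset": [0,0,-0.02],"turn": [0,0,0]},{"jaw": -1,"offset": [0,0,-0.02],"turn": [0,0,0]},{"jaw": -1,"offset": [0,0,-0.015],"turn": [0,0,0]},{"jaw": -1,"offset": [0,0,-0.01],"turn": [0,0,0]}]}}

```text
time: 27.62
eef_pos: [0.4877, 0.2144, 0.0563]
orientation: [-3.134, -0.218, -0.0]
ft_force: [-0.4, 0.4, -0.2]
width: -0.0
```

```bash
python3 - <<'E'
from h import *
snap('scene','s8'); st=sensors.read_state(); print(st['eef_pos'],st['ft_force'],st['effort'].round(2))
crop('s8',245,200,80,75,8,'s8c')
print(np.subtract(proj(load('s8'),st['eef_pos']),(245,200))*8)
s=load('s8');c,q=np.cos(.1396),np.sin(.1396)
for z in(.055,.0625): print(z,[(np.subtract(proj(s,(.5003+c*x-q*y,.1242+q*x+c*y,z)),(245,200))*8).round() for x,y in[(-.03,.1165),(.03,.1165),(-.03,.0165)]])
E
```

```text
[0.4876668  0.21431232 0.05627935] [-0.07921296 -0.64007961  0.60135267] [-0.000e+00 -8.347e+01 -2.654e+01 -0.000e+00  1.000e-02 -0.000e+00]
[276.82838482 368.99078796]
0.055 [array([313., 488.]), array([132., 382.]), array([520., 246.])]
0.0625 [array([313., 472.]), array([131., 366.]), array([521., 229.])]
```

View pics/s8c.png

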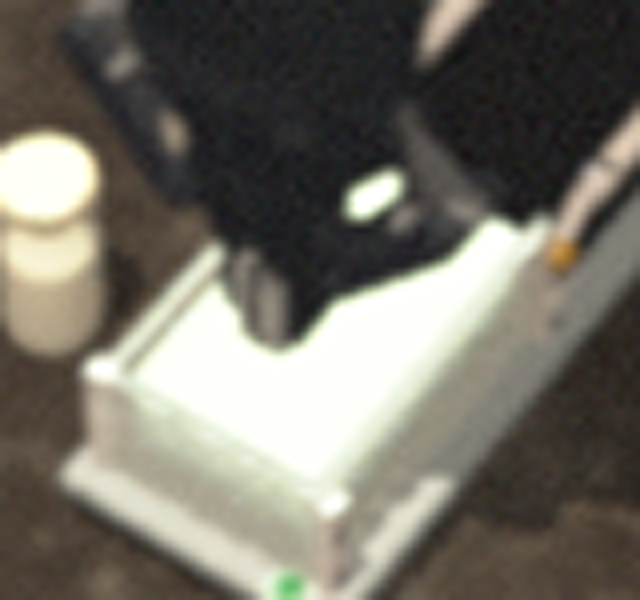

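>>> {"method": "servo_tool", "body": {"targets": [{"jaw": -1,"offset": [0,0,-0.15],"turn": [0,0,0]},{"jaw": -1,"offset": [0,0,-0.15],"turn": [0,0,0]},{"jaw": -1,"offset": [0,0,-0.15],"turn": [0,0,0]},{"jaw": -1,"offset": [0,0,-0.1],"turn": [0,0,0]},{"jaw": -1,"offset": [0,0,0],"turn": [0,0,0]}]}}

```text
time: 28.3
eef_pos: [0.4876, 0.2143, 0.0507]
orientation: [3.134, 0.218, -0.0]
ft_force: [0.9, -0.2, 0.6]
width: 0.0005
```

```bash
python3 - <<'E'
from h import *
snap('scene','s9');snap('wrist','w9'); st=sensors.read_state(); print(st['eef_pos'],st['ft_force'])
crop('s9',245,200,80,75,6.5,'s9c');crop('w9',200,200,150,100,5,'w9c')
a=cv2.imread('pics/s9c.png');b=cv2.imread('pics/w9c.png');h=max(a.shape[0],b.shape[0]);a=cv2.resize(a,(int(a.shape[1]*.76),int(a.shape[0]*.76)));b=cv2.resize(b,(400,267))
o=np.zeros((max(a.shape[0],b.shape[0]),a.shape[1]+b.shape[1],3),np.uint8);o[:a.shape[0],:a.shape[1]]=a;o[:b.shape[0],a.shape[1]:]=b;cv2.imwrite('pics/c9.png',o)
E
```

```text
[0.48767001 0.21434567 0.05078549] [-0.8492554  -0.31372485  0.05267276]
```

View pics/c9.png

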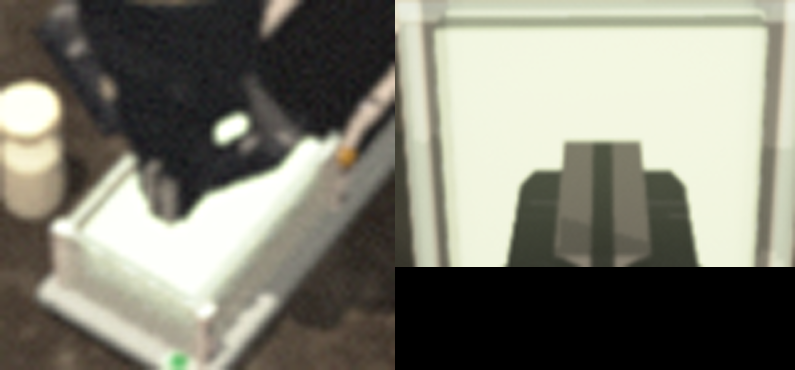

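>>> {"method": "servo_tool", "body": {"targets": [{"jaw": -1,"offset": [0,0,-0.05],"turn": [0,0,0]},{"jaw": -1,"offset": [0,0,-0.05],"turn": [0,0,0]},{"jaw": -1,"offset": [0,0,-0.03],"turn": [0,0,0]},{"jaw": -1,"offset": [0,0,-0.02],"turn": [0,0,0]},{"jaw": -1,"offset": [0,0,-0.01],"turn": [0,0,0]}]}}

```text
time: 29.02
eef_pos: [0.4877, 0.2143, 0.0492]
orientation: [3.134, 0.218, 0.0]
ft_force: [0.2, 0.4, 0.1]
width: 0.0001
```

>>> {"method": "servo_tool", "body": {"targets": [{"jaw": -1,"offset": [0,0,-0.03],"turn": [0,0,0]},{"jaw": -1,"offset": [0,0,-0.02],"turn": [0,0,0]},{"jaw": -1,"offset": [0,0,-0.02],"turn": [0,0,0]},{"jaw": -1,"offset": [0,0,-0.02],"turn": [0,0,0]},{"jaw": -1,"offset": [0,0,-0.01],"turn": [0,0,0]}]}}

```text
time: 29.65
eef_pos: [0.4877, 0.2143, 0.0482]
orientation: [-3.134, -0.218, -0.0]
ft_force: [-0.3, 0.5, -0.1]
width: -0.0001
```

```bash
python3 - <<'E'
from h import *
w4,w9,s9,s8=load('w4'),load('w9'),load('s9'),load('s8')
crop('s9',245,200,80,75,8,'s9d')
for zp in (.058,.0625):
  L=atz(w4,190+70/4.8,140+242/4.8,zp+.003);R=atz(w4,190+762/4.8,140+242/4.8,zp+.003)
  pL=np.subtract(proj(s8,L),(245,200))*8;pR=np.subtract(proj(s8,R),(245,200))*8
  print(zp,L.round(4),R.round(4),'pred posts',pR.round(),pL.round(),'obs (100,368) (330,500)')
  sh=((100-pR[0]+330-pL[0])/2,(368-pR[1]+500-pL[1])/2)
  W=atz(w9,277.6,253.2,zp); pw=np.subtract(proj(s9,W),(245,200))*8+sh
  print('shift',np.round(sh),'wrist surf pt',W.round(4),'in scene crop',pw.round(), 'tip seen ~(267,356)')
  # search gap: point on wrist ray at height zp+g
  for g in (0,2,4,6,8,10,12,15,20): 
    P=atz(w9,277.6,253.2,zp+g/1e3); print(g,(np.subtract(proj(s9,P),(245,200))*8+sh).round(),end=' ')
  print()
E
```

```text
0.058 [0.4453 0.2363 0.061 ] [0.5238 0.247  0.061 ] pred posts [ 96. 356.] [336. 496.] obs (100,368) (330,500)
shift [-1.  8.] wrist surf pt [0.488  0.2139 0.058 ] in scene crop [275. 372.] tip seen ~(267,356)
0 [275. 372.] 2 [273. 370.] 4 [271. 368.] 6 [269. 366.] 8 [267. 364.] 10 [264. 362.] 12 [262. 360.] 15 [259. 357.] 20 [253. 352.] 
0.0625 [0.4461 0.2377 0.0655] [0.5226 0.2482 0.0655] pred posts [ 96. 351.] [330. 488.] obs (100,368) (330,500)
shift [ 2. 15.] wrist surf pt [0.4877 0.2162 0.0625] in scene crop [274. 374.] tip seen ~(267,356)
0 [274. 374.] 2 [272. 372.] 4 [269. 370.] 6 [267. 368.] 8 [265. 366.] 10 [262. 364.] 12 [260. 362.] 15 [257. 359.] 20 [251. 354.]
```

View pics/s9d.png

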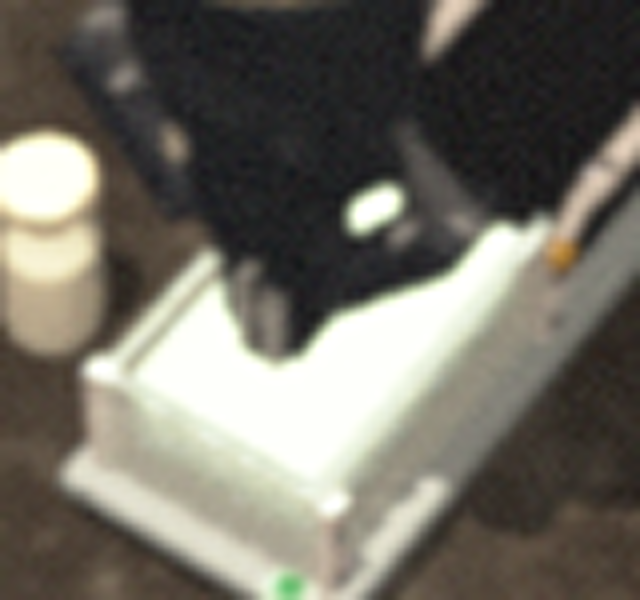

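>>> {"method": "servo_tool", "body": {"targets": [{"jaw": -1,"offset": [0,0,-0.15],"turn": [0,0,0]},{"jaw": -1,"offset": [0,0,-0.15],"turn": [0,0,0]},{"jaw": -1,"offset": [0,0,-0.1],"turn": [0,0,0]},{"jaw": -1,"offset": [0,0,-0.05],"turn": [0,0,0]},{"jaw": -1,"offset": [0,0,-0.02],"turn": [0,0,0]}]}}

```text
time: 30.28
eef_pos: [0.4877, 0.2143, 0.0434]
orientation: [3.134, 0.218, -0.0]
ft_force: [0.8, -0.2, -0.8]
width: -0.0001
```

>>> {"method": "servo_tool", "body": {"targets": [{"jaw": -1,"offset": [0,0,-0.06],"turn": [0,0,0]},{"jaw": -1,"offset": [0,0,-0.04],"turn": [0,0,0]},{"jaw": -1,"offset": [0,0,-0.03],"turn": [0,0,0]},{"jaw": -1,"offset": [0,0,-0.02],"turn": [0,0,0]},{"jaw": -1,"offset": [0,0,-0.02],"turn": [0,0,0]}]}}

```text
time: 30.9
eef_pos: [0.488, 0.2145, 0.0421]
orientation: [-3.134, -0.218, -0.001]
ft_force: [-0.7, -0.4, 8.6]
width: 0.0
```

>>> {"method": "servo_tool", "body": {"targets": [{"jaw": -1,"offset": [0,0,-0.026],"turn": [0,0,0]},{"jaw": -1,"offset": [0.028,-0.198,0],"turn": [0,0,0]},{"jaw": -1,"offset": [0.056,-0.396,0],"turn": [0,0,0]},{"jaw": -1,"offset": [0.083,-0.594,0],"turn": [0,0,0]},{"jaw": -1,"offset": [0.083,-0.594,0],"turn": [0,0,0]}]}}

```text
time: 31.52
eef_pos: [0.4909, 0.1967, 0.0421]
orientation: [-3.133, -0.218, -0.002]
ft_force: [-1.0, 1.7, 10.4]
width: 0.0004
```

>>> {"method": "servo_tool", "body": {"targets": [{"jaw": -1,"offset": [0.083,-0.594,-0.004],"turn": [0,0,0]},{"jaw": -1,"offset": [0.083,-0.594,-0.004],"turn": [0,0,0]},{"jaw": -1,"offset": [0.083,-0.594,0],"turn": [0,0,0]},{"jaw": -1,"offset": [0.083,-0.594,0],"turn": [0,0,0]},{"jaw": -1,"offset": [0.056,-0.396,0],"turn": [0,0,0]}]}}

```text
time: 32.15
eef_pos: [0.4949, 0.1689, 0.0421]
orientation: [-3.134, -0.218, -0.002]
ft_force: [-0.4, 1.6, 11.1]
width: -0.0002
```

```bash
python3 - <<'E'
from h import *
snap('wrist','w10');snap('scene','s10'); st=sensors.read_state(); print(st['eef_pos'],st['ft_force'],st['time'])
crop('w10',170,60,220,200,2.5,'w10c')
E
```

```text
[0.49486486 0.16865387 0.04205862] [ 0.48631029 -1.50844422 10.79011204] 32.25
```

View pics/w10c.png

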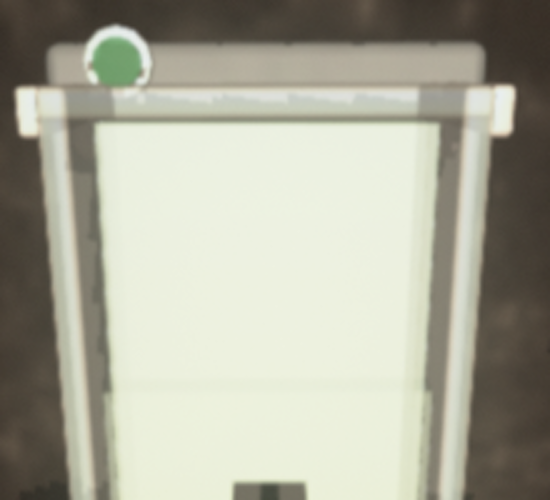

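>>> {"method": "servo_tool", "body": {"targets": [{"jaw": -1,"offset": [0.083,-0.594,0],"turn": [0,0,0]},{"jaw": -1,"offset": [0.083,-0.594,0],"turn": [0,0,0]},{"jaw": -1,"offset": [0.083,-0.594,0],"turn": [0,0,0]},{"jaw": -1,"offset": [0.042,-0.297,0],"turn": [0,0,0]},{"jaw": -1,"offset": [0,0,0],"turn": [0,0,0]}]}}

```text
time: 32.88
eef_pos: [0.4978, 0.1479, 0.042]
orientation: [-3.134, -0.218, -0.002]
ft_force: [0.7, -1.9, 9.8]
width: -0.0003
```

>>> {"method": "servo_tool", "body": {"targets": [{"jaw": -1,"offset": [0,0,0.2],"turn": [0,0,0]},{"jaw": -1,"offset": [0,0,0.8],"turn": [0,0,0]},{"jaw": -1,"offset": [-0.112,0.757,1.0],"turn": [0,0,0]},{"jaw": -1,"offset": [-0.25,1.8,0],"turn": [0,0,0]},{"jaw": -1,"offset": [-0.25,1.8,0],"turn": [0,0,0]}]}}

```text
time: 33.5
eef_pos: [0.4907, 0.1931, 0.0616]
orientation: [-3.134, -0.218, -0.001]
ft_force: [-0.2, -0.8, 0.6]
width: -0.0001
```

```bash
python3 - <<'E'
from h import *
snap('wrist','w11');snap('scene','s11'); st=sensors.read_state(); print(st['eef_pos'],st['orientation'],st['ft_force'],st['time'])
crop('w11',190,60,180,220,2.5,'w11c');crop('s11',240,160,120,125,4.4,'s11c')
a=cv2.imread('pics/w11c.png')[:550,:450];b=cv2.imread('pics/s11c.png');o=np.zeros((550,450+b.shape[1],3),np.uint8);o[:,:450]=a;o[:min(550,b.shape[0]),450:]=b[:550];cv2.imwrite('pics/c11.png',cv2.resize(o,(800,int(550*800/o.shape[1]))))
E
```

```text
[0.49041536 0.1938477  0.06131668] [-3.13356955e+00 -2.21356074e-01 -7.95532829e-05] [-0.97707529  0.0215414  -0.62085726] 33.6
```

View pics/c11.png

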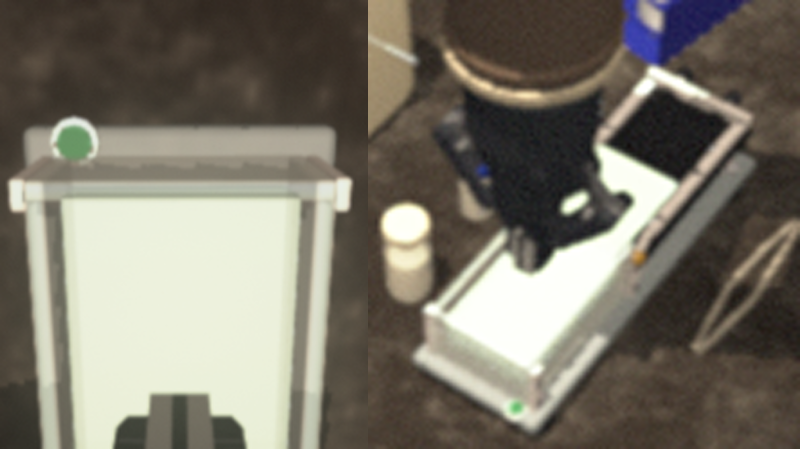

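>>> {"method": "servo_tool", "body": {"targets": [{"jaw": -1,"offset": [0,0,-0.8],"turn": [0,0,0]},{"jaw": -1,"offset": [0,0,-0.8],"turn": [0,0,0]},{"jaw": -1,"offset": [0,0,-0.5],"turn": [0,0,0]},{"jaw": -1,"offset": [0,0,-0.25],"turn": [0,0,0]},{"jaw": -1,"offset": [0,0,-0.12],"turn": [0,0,0]}]}}

```text
time: 34.22
eef_pos: [0.4909, 0.1914, 0.0366]
orientation: [3.134, 0.218, -0.0]
ft_force: [0.6, -0.8, 1.1]
width: -0.0
```

>>> {"method": "servo_tool", "body": {"targets": [{"jaw": -1,"offset": [0.042,-0.297,0],"turn": [0,0,0]},{"jaw": -1,"offset": [0.042,-0.297,0],"turn": [0,0,0]},{"jaw": -1,"offset": [0.042,-0.297,0],"turn": [0,0,0]},{"jaw": -1,"offset": [0.042,-0.297,0],"turn": [0,0,0]},{"jaw": -1,"offset": [0.042,-0.297,0],"turn": [0,0,0]}]}}

```text
time: 34.85
eef_pos: [0.493, 0.1765, 0.0368]
orientation: [-3.134, -0.218, -0.0]
ft_force: [-0.7, -0.2, 0.7]
width: 0.0001
```

>>> {"method": "servo_tool", "body": {"targets": [{"jaw": -1,"offset": [0.056,-0.396,0],"turn": [0,0,0]},{"jaw": -1,"offset": [0.056,-0.396,0],"turn": [0,0,0]},{"jaw": -1,"offset": [0.056,-0.396,0],"turn": [0,0,0]},{"jaw": -1,"offset": [0.056,-0.396,0],"turn": [0,0,0]},{"jaw": -1,"offset": [0.056,-0.396,0],"turn": [0,0,0]}]}}

```text
time: 35.48
eef_pos: [0.4958, 0.1566, 0.0368]
orientation: [3.134, 0.218, 0.0]
ft_force: [0.3, 0.9, 0.8]
width: -0.0
```

```bash
python3 - <<'E'
from h import *
snap('wrist','w12');snap('scene','s12'); st=sensors.read_state(); print(st['eef_pos'],st['orientation'],st['ft_force'],st['time'])
crop('w12',190,60,180,220,2.5,'w12c');crop('s12',240,160,120,125,4.4,'s12c')
a=cv2.imread('pics/w12c.png')[:550,:450];b=cv2.imread('pics/s12c.png');o=np.zeros((550,450+b.shape[1],3),np.uint8);o[:,:450]=a;o[:min(550,b.shape[0]),450:]=b[:550];cv2.imwrite('pics/c12.png',cv2.resize(o,(800,int(550*800/o.shape[1]))))
E
```

```text
[0.49578591 0.15652579 0.0367445 ] [ 3.13399097e+00  2.17627338e-01 -1.72166098e-04] [-0.14188839 -0.6995854  -1.33335811] 35.575
```

View pics/c12.png

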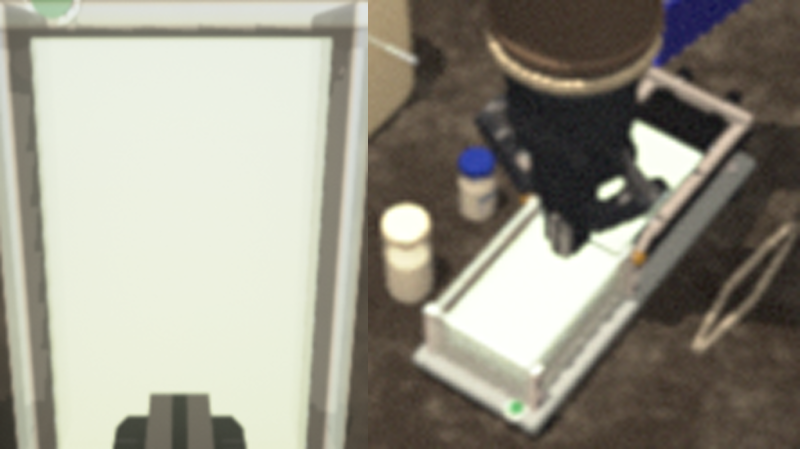

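>>> {"method": "servo_tool", "body": {"targets": [{"jaw": -1,"offset": [0.056,-0.396,0],"turn": [0,0,0]},{"jaw": -1,"offset": [0.056,-0.396,0],"turn": [0,0,0]},{"jaw": -1,"offset": [0.056,-0.396,0],"turn": [0,0,0]},{"jaw": -1,"offset": [0.056,-0.396,0],"turn": [0,0,0]},{"jaw": -1,"offset": [0.056,-0.396,0],"turn": [0,0,0]}]}}

```text
time: 36.2
eef_pos: [0.4986, 0.1368, 0.0368]
orientation: [-3.134, -0.218, 0.0]
ft_force: [-0.3, -0.3, -0.1]
width: 0.0002
```

>>> {"method": "servo_tool", "body": {"targets": [{"jaw": -1,"offset": [0.042,-0.297,0],"turn": [0,0,0]},{"jaw": -1,"offset": [0.042,-0.297,0],"turn": [0,0,0]},{"jaw": -1,"offset": [0.028,-0.198,0],"turn": [0,0,0]},{"jaw": -1,"offset": [0.014,-0.1,0],"turn": [0,0,0]},{"jaw": -1,"offset": [0.007,-0.05,0],"turn": [0,0,0]}]}}

```text
time: 36.83
eef_pos: [0.4999, 0.1277, 0.0368]
orientation: [-3.134, -0.218, -0.0]
ft_force: [-0.1, 0.8, -0.2]
width: -0.0
```

```bash
python3 - <<'E'
from h import *
snap('wrist','w13');snap('scene','s13'); st=sensors.read_state(); print(st['eef_pos'],st['orientation'],st['ft_force'],st['time'])
crop('s13',280,165,75,75,8,'s13c')
E
```

```text
[0.49989088 0.12771066 0.03675054] [-3.13399821e+00 -2.18189633e-01  6.38438662e-06] [0.62890934 1.07941502 0.90264468] 36.925
```

View pics/s13c.png

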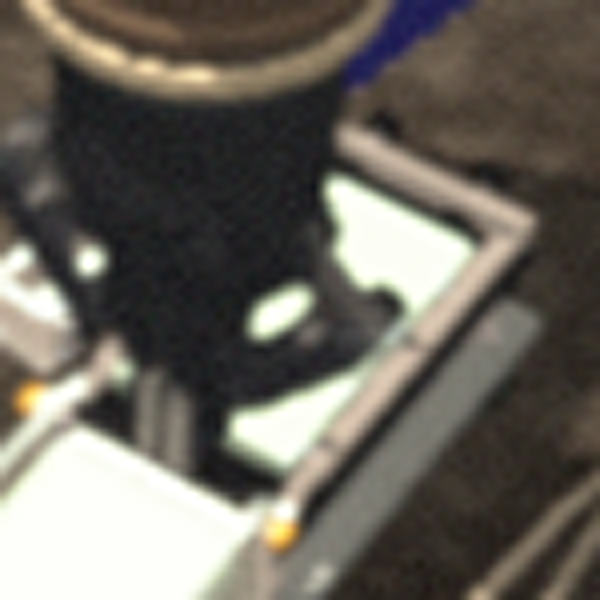

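>>> {"method": "servo_tool", "body": {"targets": [{"jaw": -1,"offset": [0.014,-0.1,0],"turn": [0,0,0]},{"jaw": -1,"offset": [0.014,-0.1,0],"turn": [0,0,0]},{"jaw": -1,"offset": [0.014,-0.1,0],"turn": [0,0,0]},{"jaw": -1,"offset": [0.014,-0.1,0],"turn": [0,0,0]},{"jaw": -1,"offset": [0.014,-0.1,0],"turn": [0,0,0]}]}}

```text
time: 37.55
eef_pos: [0.5006, 0.1226, 0.0368]
orientation: [3.134, 0.218, -0.0]
ft_force: [-0.0, 1.0, -0.1]
width: -0.0002
```

>>> {"method": "servo_tool", "body": {"targets": [{"jaw": -1,"offset": [0.01,-0.07,0],"turn": [0,0,0]},{"jaw": -1,"offset": [0.01,-0.07,0],"turn": [0,0,0]},{"jaw": -1,"offset": [0.008,-0.06,0],"turn": [0,0,0]},{"jaw": -1,"offset": [0.007,-0.05,0],"turn": [0,0,0]},{"jaw": -1,"offset": [0.007,-0.05,0],"turn": [0,0,0]}]}}

```text
time: 38.17
eef_pos: [0.501, 0.1202, 0.0368]
orientation: [-3.134, -0.218, -0.0]
ft_force: [-1.4, 9.3, -0.0]
width: 0.0002
```

```bash
python3 - <<'E'
from h import *
snap('scene','s14'); st=sensors.read_state(); print(st['eef_pos'],st['ft_force'],st['time'])
crop('s14',280,165,75,75,8,'s14c')
E
```

```text
[0.50094808 0.12013432 0.03676638] [-2.07228878  9.52652698  0.76865895] 38.225
```

View pics/s14c.png

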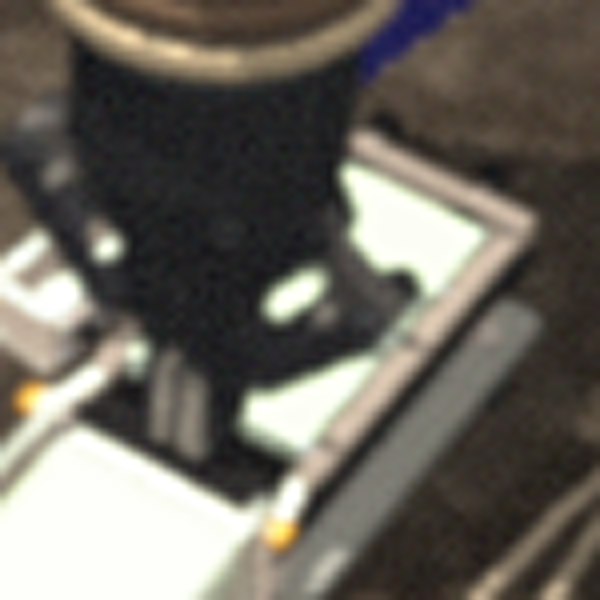

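>>> {"method": "servo_tool", "body": {"targets": [{"jaw": -1,"offset": [-0.006,0.04,0],"turn": [0,0,0]},{"jaw": -1,"offset": [-0.006,0.04,0],"turn": [0,0,0]},{"jaw": -1,"offset": [-0.006,0.04,0],"turn": [0,0,0]},{"jaw": -1,"offset": [-0.006,0.04,0],"turn": [0,0,0]},{"jaw": -1,"offset": [-0.006,0.04,0],"turn": [0,0,0]}]}}

```text
time: 38.85
eef_pos: [0.5007, 0.1217, 0.0368]
orientation: [3.134, 0.218, -0.0]
ft_force: [-0.5, 1.4, 0.6]
width: -0.0
```

>>> {"method": "servo_tool", "body": {"targets": [{"jaw": -1,"offset": [-0.028,0.2,0],"turn": [0,0,0]},{"jaw": -1,"offset": [-0.042,0.3,0],"turn": [0,0,0]},{"jaw": -1,"offset": [0,0,1],"turn": [0,0,0]},{"jaw": -1,"offset": [0,0,3],"turn": [0,0,0]},{"jaw": -1,"offset": [0,0,4],"turn": [0,0,0]}]}}

```text
time: 39.48
eef_pos: [0.4994, 0.1266, 0.1177]
orientation: [3.134, 0.218, -0.002]
ft_force: [1.1, -0.3, 0.1]
width: -0.0001
```

>>> {"method": "servo_tool", "body": {"targets": [{"jaw": -1,"offset": [0,-1.2,3],"turn": [0,0,0]},{"jaw": -1,"offset": [0,-1.2,3],"turn": [0,0,0]},{"jaw": -1,"offset": [0,-1.2,3],"turn": [0,0,0]},{"jaw": -1,"offset": [0,-1.2,2],"turn": [0,0,0]},{"jaw": -1,"offset": [0,0,0],"turn": [0,0,0]}]}}

```text
time: 40.1
eef_pos: [0.5008, 0.0782, 0.2287]
orientation: [3.134, 0.217, 0.005]
ft_force: [-0.9, -0.6, -0.3]
width: -0.0
```

```bash
python3 - <<'E'
from h import *
w=snap('wrist','w15');snap('scene','s15');st=sensors.read_state(); print(st['eef_pos'],st['ft_force'],st['time'])
c,q=np.cos(.1396),np.sin(.1396)
uv=np.array([proj(w,(.5003+c*x-q*y,.1242+q*x+c*y,.055)) for x in(-.04,.04) for y in(-.13,.12)]);u0,v0=np.maximum(uv.min(0)-12,0).astype(int);u1,v1=(uv.max(0)+12).astype(int)
a=cv2.imread('pics/w15.png')[v0:v1,u0:u1];b=cv2.imread('pics/s15.png')[160:285,240:365]
k=590/a.shape[0];a=cv2.resize(a,None,fx=k,fy=k,interpolation=cv2.INTER_CUBIC);b=cv2.resize(b,(480,480),interpolation=cv2.INTER_CUBIC)
o=np.zeros((590,a.shape[1]+480,3),np.uint8);o[:a.shape[0],:a.shape[1]]=a;o[:480,a.shape[1]:]=b;o=o[:,:800];print(o.shape,u0,v0,k);cv2.imwrite('pics/c15.png',o)
E
```

```text
[0.49977724 0.07877249 0.22671606] [ 0.31687619 -0.28944656 -0.07036403] 40.2
(590, 746, 3) 224 0 2.2957198443579765
```

View pics/c15.png

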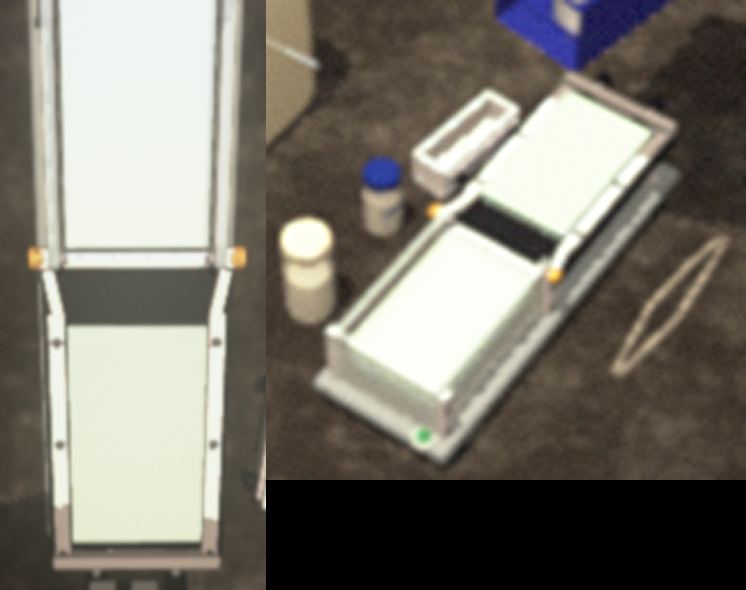

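The plate lies square between the rails against the buffers: its rear edge is level at row 325 and its front edge at row 543. Plate 2 is still in the magazine and the bystanders haven't moved.

```bash
python3 -c "
from h import *
print(finish_job())"
```

```text
the job is handed in; nothing more can be done
None
```

I drew the top plate off the stack and pushed it home by its rear edge. I handed the job in at about 40 s of the 54 s limit; no verdict was reported.

- **Drawing it off:** I dragged the plate about 67 mm with the shut fingertips pressing at 9 to 11 N. It went over the lip and onto the board.
- **Pushing it home:** I pushed by the rear edge until the wrist force read 9.3 to 9.5 N against the buffers. I then backed off slowly and lifted clear, and the wrist force returned to zero within its noise (about 1 N).

**Final pictures:** The wrist and scene views show the plate flat and square between the rails, up against the buffers. The second plate is still in the magazine, and the spreader, vials and forceps are where they were. From the pictures the gap between lip and plate is about 26 mm, against 24 mm expected. That is within perspective error, but I did not measure it more closely.

**Disagreement:** The fingertips touched the glass at a TCP height of 0.042 m. The cameras put the plate's top face at 0.061 to 0.066 m. I took all later heights from that first contact. Finding it took about 20 s of small downward steps, and I did not find out why the two differ.

**Force limit:** Force is only reported at the end of each move, so I cannot rule out short peaks in between. None of the readings passed about 11 N.

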